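Ice for a glass: prop the caddy lid, scoop, tip, scoop back on the board

ROBOT

A 6-joint arm with a two-finger parallel gripper is mounted at the origin on a cart in front of the work surface, level with it; the furniture and walls round the work are solid. World frame = base frame: x ahead of the robot, y to its left, z up, the work surface at z = 0. Lengths are in mm, angles in rad, forces in N, time in s.
With the tool pointing down it reaches from about 275 to 750 mm from the base axis. Payload 10.2 kg.
Tool frame: the origin (TCP) lies between the finger pads; the fingertips stand 11 mm ahead of it and the grasp point (between the pads) lies 8 mm behind it; z points along the fingers, y is the line along which they close (so a half turn about z gives the same grasp; the last joint's range is limited). The gripper opens to 85 mm and grips with 20 to 120 N. Pads are 22 mm wide; open, the fingers measure 114 mm over their backs; the gripper's body (76 mm by 85 mm) begins 54 mm behind the grasp point. The pads swing forward as they close: fully open they stand 13 mm farther back than shut.
Start: joints at [0.946, 0.313, 1.498, -0, 1.331, -0.223], TCP at [205.328, 483.189, 206.194] pointing down, gripper open.
Joint ranges: [-2.94, 2.94], [-0.97, 2.17], [0.19, 2.56], [-1.23, 4.37], [0.02, 3.11], [-2.88, 2.88]. Speed limits (rad/s): [2.39, 2.39, 3.01, 3.14, 3.14, 3.14].

INTERFACE

Orientations are given as a unit quaternion [w, x, y, z].
In Python, from rig import sense, eyes, finish_job gives the robot as it stands.
- The arm moves only by the shell command python3 -m jog 'ROWS' [FORCE]. ROWS is JSON, a list of rows, each a list of 7 numbers: the shift along the tool's x, y, z in m, then the turn, a rotation vector about the tool's x, y, z in rad, then the finger opening in m, from 0 to 0.0854. In form: [[dx, dy, dz, rx, ry, rz, gripper], ...]. A call has 1 to 5 rows; each row shifts and turns the commanded pose from where the row before left it, along the tool's axes as they then stand; what a row does not reach is not made up. A row lasts 1/10 s, in which the tool goes at most 50 mm and 8.59 degrees, less where a joint would pass 70% of its speed; a pose out of reach is approached as far as the arm can. A call is refused whole if a number of a shift passes 0.05 or a number of a turn 0.15, either way. A call with a gripper value outside its range is refused whole. The fingers move at their own pace and stop on an object; FORCE is the grip in N (left out, the last holds). Time passes only in rows, so rows that do not move let the fingers close. It gives the time, the measured TCP pose, the force, the opening and the grip force at its end, in the units of the state.
- sense(): the state, without advancing time (a new reading comes with each control period).
- eyes.capture(name): name is "scene" or "top"; returns the picture (384x512x3 uint8, red, green, blue); there is no depth.
- eyes.calibration(name): a dict with "fx", "fy", "cx", "cy" (pixels), "dist" ([k1, k2, p1, p2, k3] as OpenCV has them; the pictures are not rectified), "cam_to_world" (4x4, takes a point from camera to world coordinates). Camera axes: x right, y down, z forward; pixel columns grow to the right and rows downward; lengths in mm; the calibration is good to about 2 mm. A picture is of the moment at which its call begins. calibration takes no time and is no camera call.
- finish_job(): hands the job in; it is judged then, once.
The state is a dict: "time_s": time; "joints": joint angles; "dq": joint speeds; "tau": joint torques, N m; "eef_pos": TCP position; "ee_rot": TCP orientation; "force": force on the tool from outside, world axes, zero at the start; "wrist_torque": the same for the moment, N m; "grip_width": opening from 0.0 (shut) to 1.0 (fully open); "grip_force": force on a finger pad.
Only numpy, scipy, OpenCV 4.12 (cv2) and the standard library are available. Lean on these libraries where they do the work, as an engineer would, in place of code of your own. Each camera call takes 0.05 s, during which the arm holds its last target. There are 200 camera calls.

TASK

Put some ice in the empty green glass tumbler: raise the ice caddy's lid until the sprung prop at its side swings up under it and let the lid rest on the prop, then scoop up at least two ice cubes with the ice scoop and tip all you took into the tumbler. Then lay the scoop back on the chopping board, standing on its flat bottom, and leave the lid propped. Keep the fingers off the ice, spill none, do not push the tumbler about, and leave the lemon and the bottle where they are.

Things in the scene. Friction and masses are not known exactly. Their poses are not given: they have to be found in the camera images.
- caddy: brushed steel ice caddy, fixed: an open tub 260 mm along its x (to the hinge side, away from the robot), 170 mm along its y, rim 100 mm above the worktop; walls 12 mm, inside 236 x 146 mm, inner floor 40 mm above the worktop, so 60 mm deep. Origin on the worktop under its centre. The ice lies one layer deep, mostly in the far half
- lid_hinge (a point): middle of the lid's hinge axis, on the far top edge of the caddy (caddy frame 130, 0, 100 mm); the axis runs along the caddy's y
- lid (a joint): angle of the clear, steel-framed lid (264 mm from hinge to front edge, 200 mm wide, 8 mm thick, 0.35 kg): 0 = closed, level; grows as the front edge rises, stop at 1.2. It falls shut unless it rests on its prop. Past about 1.02 the prop comes fully up; lowered then, the lid rests on it at about 0.95, overhanging the far part of the tub
- lid_handle (a point): middle of the lid's round bar handle (dark steel, 10 mm thick, along the caddy's y, 86 mm clear between its posts, 36 mm above the lid's top), 238 mm from the hinge axis along the lid and 44 mm above the plane of the lid's underside, in which the hinge axis lies. The bar may turn between the fingers
- prop (a joint): angle of the sprung prop, a thin dark rod (112 mm, 6 mm thick) pivoted on the caddy's left (+y) side: 0 = lying along the side under the lid's overhang, 0.86 = swung up against its stop, where it carries the lid. A weak spring raises it as the lid is raised; it holds under the lid's weight
- prop_tip (a point): free end of the prop
- board: wooden chopping board, fixed, 230 x 340 mm, 22 mm thick, lying on the worktop; origin under its centre, x along its 230 mm side, z up. Its top is at 22 mm
- scoop: aluminium ice scoop, 0.13 kg, on its flat bottom. Origin at the bowl's underside, x to the open front, z up. Bowl x = -46 to +48 mm (lip), 70 mm wide outside, 65 inside, 2 mm thick, back wall 37 mm high, sides end 25 mm short of the lip, which is 52 mm wide. Black handle: bar 18 mm wide (y), 14 thick, from (-45, 0, 22) rising backward at 58 degrees for 110 mm
- scoop_grip (a point): point on the handle's middle line, 70 mm along it, at (-82, 0, 81.5) mm in the scoop's frame; grip across the 18 mm width
- scoop_lip (a point): middle of the lip of the scoop, at (48, 0, 1) mm in the scoop's frame
- tumbler: empty green glass tumbler, 92 mm high, 88 mm across the rim, tapering to the foot, wall 3 mm, loose, 0.28 kg, standing on the worktop; origin under its centre
- tumbler_rim (a point): centre of the tumbler's open mouth, at rim height (92 mm above its foot); the opening is 82 mm across
- ice_1: ice cube, 25 mm, edges rounded by 6 mm, 14 g, slippery (friction about 0.05); origin at its centre
- ice_2: ice cube, 25 mm, edges rounded by 6 mm, 14 g, slippery (friction about 0.05); origin at its centre
- ice_3: ice cube, 25 mm, edges rounded by 6 mm, 14 g, slippery (friction about 0.05); origin at its centre
- ice_4: ice cube, 25 mm, edges rounded by 6 mm, 14 g, slippery (friction about 0.05); origin at its centre
- ice_5: ice cube, 25 mm, edges rounded by 6 mm, 14 g, slippery (friction about 0.05); origin at its centre
- ice_6: ice cube, 25 mm, edges rounded by 6 mm, 14 g, slippery (friction about 0.05); origin at its centre
- ice_7: ice cube, 25 mm, edges rounded by 6 mm, 14 g, slippery (friction about 0.05); origin at its centre
- ice_8: ice cube, 25 mm, edges rounded by 6 mm, 14 g, slippery (friction about 0.05); origin at its centre
- lemon: lemon on the chopping board, loose, 78 x 55 x 56 mm, a bystander; origin under its centre
- juice_bottle: lemon-juice bottle with a green label and cap, loose, 219 mm high, 52 x 86 mm, a bystander; origin under its centre
Things that resemble listed ones, but are neither listed nor needed, are in the scene too. There is more than one size of the tumbler; the one meant has the size given above.

How it is judged (in metres and radians):
On the way, in this order (a step that is already met when the one before it is completed fails the run):
1. the lid rests on its prop: the prop is swung up under it, and the fingers have let go of the lid (value of joint prop above 0.5 rad and value of joint lid between 0.86 and 1.06 rad and contact force between the fingers and lid below 0.5 N), for 0.2 s.
2. at least two ice cubes are carried in the scoop above the caddy ((((x of ice_1 in the frame of scoop between -0.05 and 0.05 m and y of ice_1 in the frame of scoop between -0.036 and 0.036 m and z of ice_1 in the frame of scoop between 0 and 0.06 m and height (world z) of ice_1 above 0.13 m) and ((x of ice_2 in the frame of scoop between -0.05 and 0.05 m and y of ice_2 in the frame of scoop between -0.036 and 0.036 m and z of ice_2 in the frame of scoop between 0 and 0.06 m and height (world z) of ice_2 above 0.13 m) or (x of ice_3 in the frame of scoop between -0.05 and 0.05 m and y of ice_3 in the frame of scoop between -0.036 and 0.036 m and z of ice_3 in the frame of scoop between 0 and 0.06 m and height (world z) of ice_3 above 0.13 m) or (x of ice_4 in the frame of scoop between -0.05 and 0.05 m and y of ice_4 in the frame of scoop between -0.036 and 0.036 m and z of ice_4 in the frame of scoop between 0 and 0.06 m and height (world z) of ice_4 above 0.13 m) or (x of ice_5 in the frame of scoop between -0.05 and 0.05 m and y of ice_5 in the frame of scoop between -0.036 and 0.036 m and z of ice_5 in the frame of scoop between 0 and 0.06 m and height (world z) of ice_5 above 0.13 m) or (x of ice_6 in the frame of scoop between -0.05 and 0.05 m and y of ice_6 in the frame of scoop between -0.036 and 0.036 m and z of ice_6 in the frame of scoop between 0 and 0.06 m and height (world z) of ice_6 above 0.13 m) or (x of ice_7 in the frame of scoop between -0.05 and 0.05 m and y of ice_7 in the frame of scoop between -0.036 and 0.036 m and z of ice_7 in the frame of scoop between 0 and 0.06 m and height (world z) of ice_7 above 0.13 m) or (x of ice_8 in the frame of scoop between -0.05 and 0.05 m and y of ice_8 in the frame of scoop between -0.036 and 0.036 m and z of ice_8 in the frame of scoop between 0 and 0.06 m and height (world z) of ice_8 above 0.13 m))) or ((x of ice_2 in the frame of scoop between -0.05 and 0.05 m and y of ice_2 in the frame of scoop between -0.036 and 0.036 m and z of ice_2 in the frame of scoop between 0 and 0.06 m and height (world z) of ice_2 above 0.13 m) and ((x of ice_3 in the frame of scoop between -0.05 and 0.05 m and y of ice_3 in the frame of scoop between -0.036 and 0.036 m and z of ice_3 in the frame of scoop between 0 and 0.06 m and height (world z) of ice_3 above 0.13 m) or (x of ice_4 in the frame of scoop between -0.05 and 0.05 m and y of ice_4 in the frame of scoop between -0.036 and 0.036 m and z of ice_4 in the frame of scoop between 0 and 0.06 m and height (world z) of ice_4 above 0.13 m) or (x of ice_5 in the frame of scoop between -0.05 and 0.05 m and y of ice_5 in the frame of scoop between -0.036 and 0.036 m and z of ice_5 in the frame of scoop between 0 and 0.06 m and height (world z) of ice_5 above 0.13 m) or (x of ice_6 in the frame of scoop between -0.05 and 0.05 m and y of ice_6 in the frame of scoop between -0.036 and 0.036 m and z of ice_6 in the frame of scoop between 0 and 0.06 m and height (world z) of ice_6 above 0.13 m) or (x of ice_7 in the frame of scoop between -0.05 and 0.05 m and y of ice_7 in the frame of scoop between -0.036 and 0.036 m and z of ice_7 in the frame of scoop between 0 and 0.06 m and height (world z) of ice_7 above 0.13 m) or (x of ice_8 in the frame of scoop between -0.05 and 0.05 m and y of ice_8 in the frame of scoop between -0.036 and 0.036 m and z of ice_8 in the frame of scoop between 0 and 0.06 m and height (world z) of ice_8 above 0.13 m))) or ((x of ice_3 in the frame of scoop between -0.05 and 0.05 m and y of ice_3 in the frame of scoop between -0.036 and 0.036 m and z of ice_3 in the frame of scoop between 0 and 0.06 m and height (world z) of ice_3 above 0.13 m) and ((x of ice_4 in the frame of scoop between -0.05 and 0.05 m and y of ice_4 in the frame of scoop between -0.036 and 0.036 m and z of ice_4 in the frame of scoop between 0 and 0.06 m and height (world z) of ice_4 above 0.13 m) or (x of ice_5 in the frame of scoop between -0.05 and 0.05 m and y of ice_5 in the frame of scoop between -0.036 and 0.036 m and z of ice_5 in the frame of scoop between 0 and 0.06 m and height (world z) of ice_5 above 0.13 m) or (x of ice_6 in the frame of scoop between -0.05 and 0.05 m and y of ice_6 in the frame of scoop between -0.036 and 0.036 m and z of ice_6 in the frame of scoop between 0 and 0.06 m and height (world z) of ice_6 above 0.13 m) or (x of ice_7 in the frame of scoop between -0.05 and 0.05 m and y of ice_7 in the frame of scoop between -0.036 and 0.036 m and z of ice_7 in the frame of scoop between 0 and 0.06 m and height (world z) of ice_7 above 0.13 m) or (x of ice_8 in the frame of scoop between -0.05 and 0.05 m and y of ice_8 in the frame of scoop between -0.036 and 0.036 m and z of ice_8 in the frame of scoop between 0 and 0.06 m and height (world z) of ice_8 above 0.13 m))) or ((x of ice_4 in the frame of scoop between -0.05 and 0.05 m and y of ice_4 in the frame of scoop between -0.036 and 0.036 m and z of ice_4 in the frame of scoop between 0 and 0.06 m and height (world z) of ice_4 above 0.13 m) and ((x of ice_5 in the frame of scoop between -0.05 and 0.05 m and y of ice_5 in the frame of scoop between -0.036 and 0.036 m and z of ice_5 in the frame of scoop between 0 and 0.06 m and height (world z) of ice_5 above 0.13 m) or (x of ice_6 in the frame of scoop between -0.05 and 0.05 m and y of ice_6 in the frame of scoop between -0.036 and 0.036 m and z of ice_6 in the frame of scoop between 0 and 0.06 m and height (world z) of ice_6 above 0.13 m) or (x of ice_7 in the frame of scoop between -0.05 and 0.05 m and y of ice_7 in the frame of scoop between -0.036 and 0.036 m and z of ice_7 in the frame of scoop between 0 and 0.06 m and height (world z) of ice_7 above 0.13 m) or (x of ice_8 in the frame of scoop between -0.05 and 0.05 m and y of ice_8 in the frame of scoop between -0.036 and 0.036 m and z of ice_8 in the frame of scoop between 0 and 0.06 m and height (world z) of ice_8 above 0.13 m))) or ((x of ice_5 in the frame of scoop between -0.05 and 0.05 m and y of ice_5 in the frame of scoop between -0.036 and 0.036 m and z of ice_5 in the frame of scoop between 0 and 0.06 m and height (world z) of ice_5 above 0.13 m) and ((x of ice_6 in the frame of scoop between -0.05 and 0.05 m and y of ice_6 in the frame of scoop between -0.036 and 0.036 m and z of ice_6 in the frame of scoop between 0 and 0.06 m and height (world z) of ice_6 above 0.13 m) or (x of ice_7 in the frame of scoop between -0.05 and 0.05 m and y of ice_7 in the frame of scoop between -0.036 and 0.036 m and z of ice_7 in the frame of scoop between 0 and 0.06 m and height (world z) of ice_7 above 0.13 m) or (x of ice_8 in the frame of scoop between -0.05 and 0.05 m and y of ice_8 in the frame of scoop between -0.036 and 0.036 m and z of ice_8 in the frame of scoop between 0 and 0.06 m and height (world z) of ice_8 above 0.13 m))) or ((x of ice_6 in the frame of scoop between -0.05 and 0.05 m and y of ice_6 in the frame of scoop between -0.036 and 0.036 m and z of ice_6 in the frame of scoop between 0 and 0.06 m and height (world z) of ice_6 above 0.13 m) and ((x of ice_7 in the frame of scoop between -0.05 and 0.05 m and y of ice_7 in the frame of scoop between -0.036 and 0.036 m and z of ice_7 in the frame of scoop between 0 and 0.06 m and height (world z) of ice_7 above 0.13 m) or (x of ice_8 in the frame of scoop between -0.05 and 0.05 m and y of ice_8 in the frame of scoop between -0.036 and 0.036 m and z of ice_8 in the frame of scoop between 0 and 0.06 m and height (world z) of ice_8 above 0.13 m))) or ((x of ice_7 in the frame of scoop between -0.05 and 0.05 m and y of ice_7 in the frame of scoop between -0.036 and 0.036 m and z of ice_7 in the frame of scoop between 0 and 0.06 m and height (world z) of ice_7 above 0.13 m) and (x of ice_8 in the frame of scoop between -0.05 and 0.05 m and y of ice_8 in the frame of scoop between -0.036 and 0.036 m and z of ice_8 in the frame of scoop between 0 and 0.06 m and height (world z) of ice_8 above 0.13 m)))), for 0.1 s.
At the end, for the whole second after the job is handed in: Two or more ice cubes lie in the upright tumbler, all others in it or in the caddy; the scoop stands still on the board on its flat bottom (within 8 degrees), let go; the lid rests on its swung-up prop (prop over 0.5 rad, lid 0.86 to 1.06) (value of joint prop above 0.5 rad and value of joint lid between 0.86 and 1.06 rad and (((horizontal distance between ice_1 and tumbler_rim below 0.04 m and z of ice_1 in the frame of tumbler between 0 and 0.1 m) and ((horizontal distance between ice_2 and tumbler_rim below 0.04 m and z of ice_2 in the frame of tumbler between 0 and 0.1 m) or (horizontal distance between ice_3 and tumbler_rim below 0.04 m and z of ice_3 in the frame of tumbler between 0 and 0.1 m) or (horizontal distance between ice_4 and tumbler_rim below 0.04 m and z of ice_4 in the frame of tumbler between 0 and 0.1 m) or (horizontal distance between ice_5 and tumbler_rim below 0.04 m and z of ice_5 in the frame of tumbler between 0 and 0.1 m) or (horizontal distance between ice_6 and tumbler_rim below 0.04 m and z of ice_6 in the frame of tumbler between 0 and 0.1 m) or (horizontal distance between ice_7 and tumbler_rim below 0.04 m and z of ice_7 in the frame of tumbler between 0 and 0.1 m) or (horizontal distance between ice_8 and tumbler_rim below 0.04 m and z of ice_8 in the frame of tumbler between 0 and 0.1 m))) or ((horizontal distance between ice_2 and tumbler_rim below 0.04 m and z of ice_2 in the frame of tumbler between 0 and 0.1 m) and ((horizontal distance between ice_3 and tumbler_rim below 0.04 m and z of ice_3 in the frame of tumbler between 0 and 0.1 m) or (horizontal distance between ice_4 and tumbler_rim below 0.04 m and z of ice_4 in the frame of tumbler between 0 and 0.1 m) or (horizontal distance between ice_5 and tumbler_rim below 0.04 m and z of ice_5 in the frame of tumbler between 0 and 0.1 m) or (horizontal distance between ice_6 and tumbler_rim below 0.04 m and z of ice_6 in the frame of tumbler between 0 and 0.1 m) or (horizontal distance between ice_7 and tumbler_rim below 0.04 m and z of ice_7 in the frame of tumbler between 0 and 0.1 m) or (horizontal distance between ice_8 and tumbler_rim below 0.04 m and z of ice_8 in the frame of tumbler between 0 and 0.1 m))) or ((horizontal distance between ice_3 and tumbler_rim below 0.04 m and z of ice_3 in the frame of tumbler between 0 and 0.1 m) and ((horizontal distance between ice_4 and tumbler_rim below 0.04 m and z of ice_4 in the frame of tumbler between 0 and 0.1 m) or (horizontal distance between ice_5 and tumbler_rim below 0.04 m and z of ice_5 in the frame of tumbler between 0 and 0.1 m) or (horizontal distance between ice_6 and tumbler_rim below 0.04 m and z of ice_6 in the frame of tumbler between 0 and 0.1 m) or (horizontal distance between ice_7 and tumbler_rim below 0.04 m and z of ice_7 in the frame of tumbler between 0 and 0.1 m) or (horizontal distance between ice_8 and tumbler_rim below 0.04 m and z of ice_8 in the frame of tumbler between 0 and 0.1 m))) or ((horizontal distance between ice_4 and tumbler_rim below 0.04 m and z of ice_4 in the frame of tumbler between 0 and 0.1 m) and ((horizontal distance between ice_5 and tumbler_rim below 0.04 m and z of ice_5 in the frame of tumbler between 0 and 0.1 m) or (horizontal distance between ice_6 and tumbler_rim below 0.04 m and z of ice_6 in the frame of tumbler between 0 and 0.1 m) or (horizontal distance between ice_7 and tumbler_rim below 0.04 m and z of ice_7 in the frame of tumbler between 0 and 0.1 m) or (horizontal distance between ice_8 and tumbler_rim below 0.04 m and z of ice_8 in the frame of tumbler between 0 and 0.1 m))) or ((horizontal distance between ice_5 and tumbler_rim below 0.04 m and z of ice_5 in the frame of tumbler between 0 and 0.1 m) and ((horizontal distance between ice_6 and tumbler_rim below 0.04 m and z of ice_6 in the frame of tumbler between 0 and 0.1 m) or (horizontal distance between ice_7 and tumbler_rim below 0.04 m and z of ice_7 in the frame of tumbler between 0 and 0.1 m) or (horizontal distance between ice_8 and tumbler_rim below 0.04 m and z of ice_8 in the frame of tumbler between 0 and 0.1 m))) or ((horizontal distance between ice_6 and tumbler_rim below 0.04 m and z of ice_6 in the frame of tumbler between 0 and 0.1 m) and ((horizontal distance between ice_7 and tumbler_rim below 0.04 m and z of ice_7 in the frame of tumbler between 0 and 0.1 m) or (horizontal distance between ice_8 and tumbler_rim below 0.04 m and z of ice_8 in the frame of tumbler between 0 and 0.1 m))) or ((horizontal distance between ice_7 and tumbler_rim below 0.04 m and z of ice_7 in the frame of tumbler between 0 and 0.1 m) and (horizontal distance between ice_8 and tumbler_rim below 0.04 m and z of ice_8 in the frame of tumbler between 0 and 0.1 m))) and ((horizontal distance between ice_1 and tumbler_rim below 0.04 m and z of ice_1 in the frame of tumbler between 0 and 0.1 m) or (x of ice_1 in the frame of caddy between -0.122 and 0.122 m and y of ice_1 in the frame of caddy between -0.077 and 0.077 m and z of ice_1 in the frame of caddy between 0.03 and 0.13 m)) and ((horizontal distance between ice_2 and tumbler_rim below 0.04 m and z of ice_2 in the frame of tumbler between 0 and 0.1 m) or (x of ice_2 in the frame of caddy between -0.122 and 0.122 m and y of ice_2 in the frame of caddy between -0.077 and 0.077 m and z of ice_2 in the frame of caddy between 0.03 and 0.13 m)) and ((horizontal distance between ice_3 and tumbler_rim below 0.04 m and z of ice_3 in the frame of tumbler between 0 and 0.1 m) or (x of ice_3 in the frame of caddy between -0.122 and 0.122 m and y of ice_3 in the frame of caddy between -0.077 and 0.077 m and z of ice_3 in the frame of caddy between 0.03 and 0.13 m)) and ((horizontal distance between ice_4 and tumbler_rim below 0.04 m and z of ice_4 in the frame of tumbler between 0 and 0.1 m) or (x of ice_4 in the frame of caddy between -0.122 and 0.122 m and y of ice_4 in the frame of caddy between -0.077 and 0.077 m and z of ice_4 in the frame of caddy between 0.03 and 0.13 m)) and ((horizontal distance between ice_5 and tumbler_rim below 0.04 m and z of ice_5 in the frame of tumbler between 0 and 0.1 m) or (x of ice_5 in the frame of caddy between -0.122 and 0.122 m and y of ice_5 in the frame of caddy between -0.077 and 0.077 m and z of ice_5 in the frame of caddy between 0.03 and 0.13 m)) and ((horizontal distance between ice_6 and tumbler_rim below 0.04 m and z of ice_6 in the frame of tumbler between 0 and 0.1 m) or (x of ice_6 in the frame of caddy between -0.122 and 0.122 m and y of ice_6 in the frame of caddy between -0.077 and 0.077 m and z of ice_6 in the frame of caddy between 0.03 and 0.13 m)) and ((horizontal distance between ice_7 and tumbler_rim below 0.04 m and z of ice_7 in the frame of tumbler between 0 and 0.1 m) or (x of ice_7 in the frame of caddy between -0.122 and 0.122 m and y of ice_7 in the frame of caddy between -0.077 and 0.077 m and z of ice_7 in the frame of caddy between 0.03 and 0.13 m)) and ((horizontal distance between ice_8 and tumbler_rim below 0.04 m and z of ice_8 in the frame of tumbler between 0 and 0.1 m) or (x of ice_8 in the frame of caddy between -0.122 and 0.122 m and y of ice_8 in the frame of caddy between -0.077 and 0.077 m and z of ice_8 in the frame of caddy between 0.03 and 0.13 m)) and angle between each of tumbler, scoop's own z axis and vertical below 0.15 rad and linear speed of scoop below 0.02 m/s and contact force between scoop and board above 0.2 N and z of scoop in the frame of board between 0.015 and 0.03 m); the robot touches nothing.
It fails at once if the fingers touch the ice (contact force between the fingers and ice_1 above 0.5 N or contact force between the fingers and ice_2 above 0.5 N or contact force between the fingers and ice_3 above 0.5 N or contact force between the fingers and ice_4 above 0.5 N or contact force between the fingers and ice_5 above 0.5 N or contact force between the fingers and ice_6 above 0.5 N or contact force between the fingers and ice_7 above 0.5 N or contact force between the fingers and ice_8 above 0.5 N).
It fails at once if the tumbler is pushed more than 50 mm or tipped (distance of tumbler from where it was at the start of the episode above 0.05 m or angle between tumbler's own z axis and vertical above 0.5 rad).
It fails at once if the lemon or the bottle is moved more than 40 mm or the bottle is tipped (distance of any of lemon, juice_bottle from where it was at the start of the episode above 0.04 m or angle between juice_bottle's own z axis and vertical above 0.5 rad).
It also fails if it takes over 72 s, if anything falls off the work surface, if the arm or the gripper's body presses on something with over 40 N, if the wrist force passes 120 N, or if a joint passes its speed limit or range.

## Working session

There is one attempt and no reset: what is moved stays moved. The work goes in short steps, Python scripts to look and compute and a shell command to move; the robot and the scene stay as the last step left them, time stands still between calls to the robot, and variables do not carry over. Pictures are saved under pics/ and viewed, at most 10 in all, crops included, and the job is handed in when it is done.

```bash
ls; mkdir -p pics; cat > h.py <<'E'
import numpy as np, cv2
from rig import sense, eyes, finish_job
from scipy.spatial.transform import Rotation as R
def cal(n):
    c=eyes.calibration(n); K=np.array([[c['fx'],0,c['cx']],[0,c['fy'],c['cy']],[0,0,1]]); return K,np.array(c['dist'],float),np.array(c['cam_to_world'])
def onplane(n,px,z):
    K,d,T=cal(n); p=cv2.undistortPoints(np.array(px,float).reshape(-1,1,2),K,d).reshape(-1,2)
    r=np.c_[p,np.ones(len(p))]@T[:3,:3].T; o=T[:3,3]; return o+r*((z-o[2])/r[:,2])[:,None]
def proj(n,P):
    K,d,T=cal(n); Ti=np.linalg.inv(T); rv=cv2.Rodrigues(Ti[:3,:3])[0]
    return cv2.projectPoints(np.array(P,float).reshape(-1,1,3),rv,Ti[:3,3],K,d)[0].reshape(-1,2)
def snap(n,f):
    im=eyes.capture(n); cv2.imwrite('pics/'+f+'.png',im[:,:,::-1]); return im
def rot():
    q=sense()['ee_rot']; return R.from_quat([q[1],q[2],q[3],q[0]])
E
python3 - <<'E'
from h import *
for n in ('scene','top'):
    im=snap(n,n+'0'); print(n,cal(n)[2][:3].round(3).tolist(),cal(n)[0].tolist())
s=sense(); print(s)
E
```

```text
pics
scene [[0.789, -0.451, 0.417, 32.684], [-0.614, -0.569, 0.547, -692.149], [-0.009, -0.688, -0.726, 1066.105]] [[424.4243647223777, 0.0, 254.12776110978018], [0.0, 424.4243647223777, 204.49542590237718], [0.0, 0.0, 1.0]]
top [[0.141, -0.923, 0.359, 80.536], [-0.99, -0.134, 0.044, -43.175], [0.007, -0.361, -0.932, 1465.96]] [[474.51381957209094, 0.0, 256.8477271240553], [0.0, 474.51381957209094, 197.03922245163426], [0.0, 0.0, 1.0]]
{'time_s': 0.1, 'joints': array([ 9.45591037e-01,  3.13417064e-01,  1.49831893e+00,  1.45746584e-05,
        1.33102102e+00, -2.23384124e-01]), 'dq': array([ 0.00023338, -0.00149635,  0.00018676,  0.00053681,  0.00252495,
        0.00052792]), 'tau': array([ 2.96974104e-03, -4.12899470e+01, -2.60142195e+01, -1.49032244e-04,
        3.08843577e-03,  5.01911217e-06]), 'eef_pos': array([205.17702572, 482.97938413, 205.6964262 ]), 'ee_rot': array([-2.46120213e-04,  1.99563346e-01,  9.79884754e-01, -5.27642127e-04]), 'force': array([-0.42058946,  0.12870389, -0.46391251]), 'wrist_torque': array([0.00758494, 0.03541   , 0.00466324]), 'grip_force': 0.0, 'grip_width': 0.9978940521162243}
```

View pics/scene0.png

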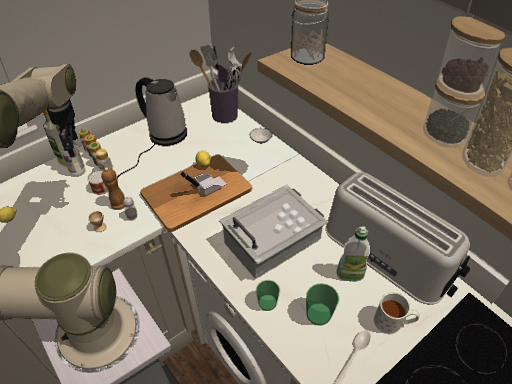

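View pics/top0.png

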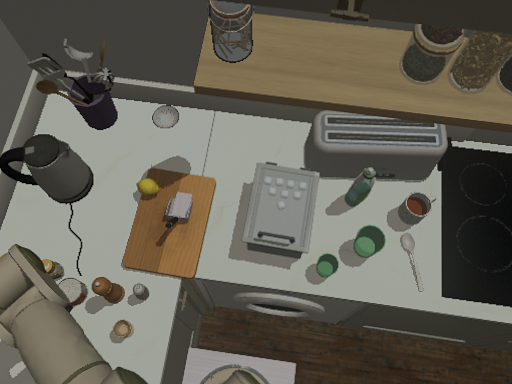

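The scene view shows the caddy at (272,228), tumblers at (267,293) and (321,303), the scoop on the board at (207,182). The top view shows the caddy (283,208), tumblers (327,265) and (367,242), the scoop (178,210), the lemon (148,186) and the bottle (360,187). I'll enlarge it to pick out corners.

```bash
python3 - <<'E'
from h import *
t=cv2.imread('pics/top0.png'); s=cv2.imread('pics/scene0.png')
a=cv2.resize(t[155:290,235:395],None,fx=4,fy=4,interpolation=cv2.INTER_CUBIC)
b=cv2.resize(t[160:285,115:225],None,fx=4,fy=4,interpolation=cv2.INTER_CUBIC)
c=cv2.resize(s[150:230,135:260],None,fx=4,fy=4,interpolation=cv2.INTER_CUBIC)
cv2.imwrite('pics/a.png',a)
o=np.zeros((500,440+360,3),np.uint8); o[:,:440]=b; c=cv2.resize(c,(360,230)); o[:230,440:]=c; cv2.imwrite('pics/b.png',o)
# green masks
for n,im in(('top',t),('scene',s)):
    hsv=cv2.cvtColor(im,cv2.COLOR_BGR2HSV); m=cv2.inRange(hsv,(50,60,30),(90,255,255))
    k,l,st,ce=cv2.connectedComponentsWithStats(m)
    for i in range(1,k):
        if st[i,4]>80:
            print(n,st[i],ce[i].round(1))
    m=cv2.inRange(hsv,(22,130,100),(35,255,255)); k,l,st,ce=cv2.connectedComponentsWithStats(m)
    for i in range(1,k):
        if st[i,4]>40: print(n,'lemon',st[i],ce[i].round(1))
E
```

```text
top [354 226  31  31 474] [366.3 243.5]
top [317 254  21  23 280] [325.9 266.6]
top lemon [137 178  22  15 233] [148.1 185.5]
scene [256 281  23  29 531] [267.4 294.4]
scene [ 306  284   33   41 1044] [320.8 303.1]
scene lemon [196 151  15  15 150] [203.3 157.6]
scene lemon [  0 206  16  15 178] [  6.5 212.9]
```

View pics/a.png

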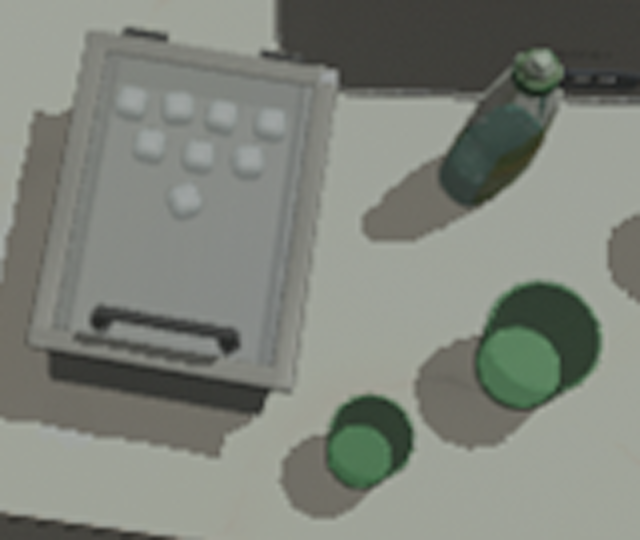

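View pics/b.png

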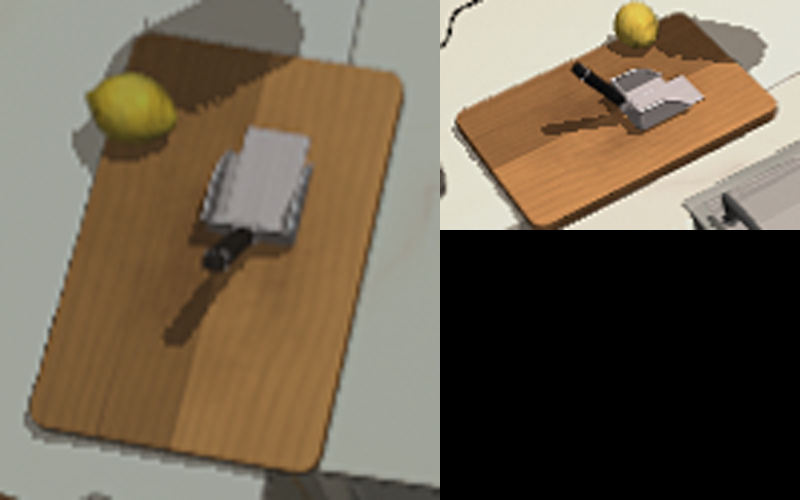

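Crop a: lid corners (92,35), (337,70), (292,390), (32,345); handle bar about (100,314)–(232,338); large tumbler rim about (542,340), radius 58; small one radius 42. Crop b: scoop lip (248,127)–(310,135); handle top end about (213,261).

```bash
python3 - <<'E'
from h import *
A=lambda u:[((x+.5)/4-.5+235,(y+.5)/4-.5+155) for x,y in u]
B=lambda u:[((x+.5)/4-.5+115,(y+.5)/4-.5+160) for x,y in u]
C=lambda u:[((x-440)/2.88+135,y/2.875+150) for x,y in u]
c=onplane('top',A([(92,35),(337,70),(292,390),(32,345)]),108); print('lid',c.round(0).tolist())
print('sides',[np.linalg.norm(c[i]-c[(i+1)%4]).round(0) for i in range(4)],'ctr',c.mean(0).round(1))
for i,j in((3,0),(2,1)): d=c[j]-c[i]; print('yaw',np.arctan2(d[1],d[0]).round(3))
for i,j in((1,0),(2,3)): d=c[j]-c[i]; print('yaw',(np.arctan2(d[1],d[0])-np.pi/2).round(3))
print('bar',onplane('top',A([(100,314),(232,338)]),144).round(0).tolist())
r=onplane('top',A([(542,340),(484,340),(600,340),(542,282),(542,397)]),92); print('tumbler',r.round(0).tolist())
r=onplane('top',A([(371,436),(329,436),(413,436)]),70); print('small',r.round(0).tolist())
f=onplane('top',A([(519,368)]),4); print('big foot',f.round(0).tolist())
print('lip',onplane('top',B([(248,127),(310,135)]),23).round(0).tolist(),onplane('scene',C([(682,76),(703,97)]),23).round(0).tolist())
print('hend',onplane('top',B([(213,260)]),137).round(0).tolist(),onplane('scene',C([(577,69)]),137).round(0).tolist())
print('bowl back bottom',onplane('top',B([(192,243),(297,247)]),22).round(0).tolist())
print('board',onplane('top',B([(135,35),(403,75),(317,473),(30,425)]),22).round(0).tolist())
print('lemon',onplane('top',[(148,186)],50).round(0).tolist(), 'ice',onplane('top',A([(131,101),(179,107),(222,115),(270,123),(150,144),(199,155),(248,160),(185,200)]),52).round(0).tolist())
print('bottle',onplane('top',A([(465,185)]),10).round(0).tolist())
# hinge markers and scene check: project handle points into scene
print(rot().as_matrix().round(3).tolist())
E
```

```text
lid [[716.0, 35.0, 108.0], [714.0, -159.0, 108.0], [453.0, -151.0, 108.0], [459.0, 44.0, 108.0]]
sides [np.float64(194.0), np.float64(261.0), np.float64(194.0), np.float64(257.0)] ctr [585.5 -57.7 108. ]
yaw -0.032
yaw -0.032
yaw -0.012
yaw -0.033
bar [[479.0, -4.0, 144.0], [475.0, -101.0, 144.0]]
tumbler [[522.0, -333.0, 92.0], [516.0, -290.0, 92.0], [529.0, -376.0, 92.0], [568.0, -331.0, 92.0], [479.0, -336.0, 92.0]]
small [[437.0, -216.0, 70.0], [432.0, -185.0, 70.0], [441.0, -247.0, 70.0]]
big foot [[525.0, -335.0, 4.0]]
lip [[618.0, 288.0, 23.0], [618.0, 237.0, 23.0]] [[618.0, 283.0, 23.0], [617.0, 235.0, 23.0]]
hend [[468.0, 266.0, 137.0]] [[468.0, 260.0, 137.0]]
bowl back bottom [[514.0, 312.0, 22.0], [522.0, 229.0, 22.0]]
board [[685.0, 398.0, 22.0], [682.0, 171.0, 22.0], [346.0, 179.0, 22.0], [352.0, 403.0, 22.0]]
lemon [[613.0, 376.0, 50.0]] ice [[689.0, -1.0, 52.0], [689.0, -40.0, 52.0], [687.0, -76.0, 52.0], [686.0, -115.0, 52.0], [654.0, -21.0, 52.0], [650.0, -61.0, 52.0], [651.0, -101.0, 52.0], [610.0, -55.0, 52.0]]
bottle [[672.0, -281.0, 10.0]]
[[-0.92, 0.391, -0.001], [0.391, 0.92, -0.001], [0.0, -0.001, -1.0]]
```

The large tumbler (rim about 88 mm) is the one meant, at (523,-333). The caddy is at about (587,-58) with yaw -0.025, the bar at (477,-53,144), the hinge at (717,-61,100), and the scoop at (570,262) with yaw about 0. The given sizes agree. Next I go above the lid handle.

```bash
cat >> h.py <<'E'
def delta(p,M=None):
    "tool-frame shift (m) and rotvec to world pose"
    s=sense(); r=rot(); sh=r.inv().apply(np.array(p)-s['eef_pos'])/1000
    rv=(r.inv()*R.from_matrix(M)).as_rotvec() if M is not None else np.zeros(3)
    print('shift',sh.round(4),'turn',rv.round(3),'pos',s['eef_pos'].round(1),'t',s['time_s'],'F',s['force'].round(1),'q',s['joints'].round(2))
E
J="python3 -m jog"
$J '[[0,0,0,0,0,0.15,0.06],[0,0,0,0,0,0.15,0.06],[0,0,0,0,0,0.15,0.06],[0,0,0,0,0,0.15,0.06],[0,0,0,0,0,0.15,0.06]]' 30
$J '[[0,0,0,0,0,0.15,0.06],[0,0,0,0,0,0.15,0.06],[0,0,0,0,0,0.15,0.06],[-0.03,0.018,0,0,0,0,0.06],[-0.04,0.022,0,0,0,0,0.06]]'
$J '[[-0.04,0.022,0,0,0,0,0.06],[-0.04,0.022,0,0,0,0,0.06],[-0.04,0.022,0,0,0,0,0.06],[-0.04,0.022,0,0,0,0,0.06],[-0.04,0.022,0,0,0,0,0.06]]'
$J '[[-0.04,0.022,0,0,0,0,0.06],[-0.04,0.022,0,0,0,0,0.06],[-0.04,0.022,0,0,0,0,0.06],[-0.04,0.022,0,0,0,0,0.06],[-0.04,0.022,0,0,0,0,0.06]]'
$J '[[-0.02,0.01,0,0,0,0,0.06],[0,0,0,0,0,0,0.04]]'
python3 - <<'E'
from h import *
c=-.025; ex=[np.cos(c),np.sin(c),0]; M=np.array([np.cross(ex,[0,0,-1]),ex,[0,0,-1]]).T
delta([477,-53,141],M)
E
```

```text
time_s: 0.6
eef_pos: [205.2, 483.0, 205.8]
ee_rot: [-0.0, 0.547, 0.837, -0.0]
force: [-0.7, 0.1, -0.4]
grip_width: 0.704
grip_force: 0.0
time_s: 1.1
eef_pos: [242.9, 411.6, 205.6]
ee_rot: [-0.0, 0.717, 0.697, -0.0]
force: [0.8, 0.2, -0.4]
grip_width: 0.699
grip_force: 0.0
time_s: 1.6
eef_pos: [347.2, 206.9, 206.1]
ee_rot: [-0.0, 0.718, 0.696, -0.0]
force: [1.4, 1.1, 0.2]
grip_width: 0.705
grip_force: 0.0
time_s: 2.1
eef_pos: [451.0, 3.5, 206.1]
ee_rot: [-0.0, 0.718, 0.696, -0.0]
force: [1.0, 0.6, 0.1]
grip_width: 0.7
grip_force: 0.0
time_s: 2.3
eef_pos: [460.6, -17.2, 205.6]
ee_rot: [-0.0, 0.719, 0.695, -0.0]
force: [0.0, -0.1, -0.2]
grip_width: 0.55
grip_force: 0.0
shift [-0.0352  0.0177  0.0646] turn [-0.001  0.    -0.009] pos [460.6 -17.2 205.6] t 2.3 F [ 0.  -0.1 -0.2] q [-0.29  0.17  1.68 -0.    1.29 -0.26]
```

```bash
J="python3 -m jog"
$J '[[-0.018,0.009,0,0,0,-0.009,0.04],[-0.017,0.009,0,0,0,0,0.04],[0,0,0.022,0,0,0,0.04],[0,0,0.022,0,0,0,0.04],[0,0,0.02,0,0,0,0.04]]'
$J '[[0,0,0,0,0,0,0.04]]'
python3 - <<'E'
from h import *
s=sense(); print(s['eef_pos'],s['force'])
im=snap('scene','grip0'); im2=snap('top','grip0t')
o=np.hstack([cv2.resize(im[170:270,190:315],None,fx=3,fy=3,interpolation=2),cv2.resize(im2[185:285,215:340],None,fx=3,fy=3,interpolation=2)])
cv2.imwrite('pics/g0.png',o[:,:,::-1])
E
```

```text
time_s: 2.8
eef_pos: [477.0, -50.2, 141.2]
ee_rot: [-0.0, 0.715, 0.699, -0.0]
force: [-0.5, 0.1, 0.0]
grip_width: 0.465
grip_force: 0.0
time_s: 2.9
eef_pos: [475.8, -49.8, 140.1]
ee_rot: [-0.002, 0.715, 0.699, -0.001]
force: [-0.3, -0.2, 0.9]
grip_width: 0.467
grip_force: 0.0
[475.82952747 -49.79000881 140.10514348] [-0.25128927 -0.21323435  0.88339075]
```

View pics/g0.png

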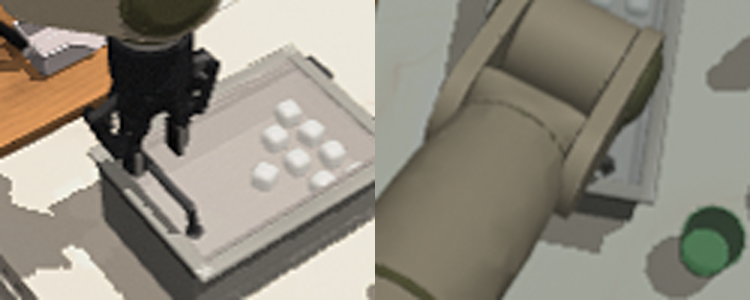

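```bash
python3 - <<'E'
from h import *
P=proj('scene',[(476,-50,140),(476,-50,129),(477,-4,144),(475,-101,144),(451,-50,129),(501,-50,129)]); print(((P-[190,170])*3).round(0).tolist())
A=[(190+195/3,170+225/3)]; print(onplane('scene',A,144).round(0), onplane('scene',[(190+128/3,170+168/3),(190+185/3,170+152/3)],129).round(0))
E
```

```text
[[154.0, 179.0], [155.0, 186.0], [127.0, 147.0], [186.0, 210.0], [133.0, 199.0], [175.0, 174.0]]
[[ 470. -120.  144.]] [[469. -16. 129.]
 [525. -34. 129.]]
```

```bash
python3 - <<'E'
from h import *
im=cv2.imread('pics/grip0.png'); o=cv2.resize(im[185:260,215:285],None,fx=8,fy=8,interpolation=cv2.INTER_CUBIC); cv2.imwrite('pics/g1.png',o)
print(((proj('scene',[(476,-50,129),(476,-50,140),(477,-4,144),(475,-101,144),(449,-50,129),(503,-50,129),(456,-61,129)])-[215,185])*8).round(0).tolist())
E
```

```text
[[212.0, 376.0], [211.0, 356.0], [137.0, 272.0], [297.0, 439.0], [151.0, 412.0], [272.0, 341.0], [186.0, 422.0]]
```

View pics/g1.png

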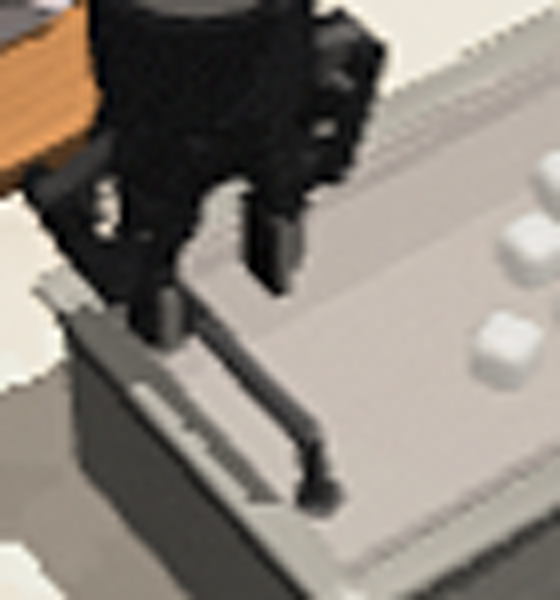

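Both fingertips straddle the bar, near finger at (165,345) and far at (280,285), but they look a little high. I'll close and see whether the opening stops at about 10 mm.

```bash
J="python3 -m jog"
$J '[[0,0,0,0,0,0,0],[0,0,0,0,0,0,0],[0,0,0,0,0,0,0],[0,0,0,0,0,0,0]]' 25
python3 - <<'E'
from h import *
im=snap('scene','grip2');delta([477,-53,141])
o=cv2.resize(im[185:260,215:285],None,fx=8,fy=8,interpolation=cv2.INTER_CUBIC); cv2.imwrite('pics/g2.png',o[:,:,::-1])
E
```

```text
time_s: 3.4
eef_pos: [477.2, -50.5, 142.5]
ee_rot: [0.0, 0.715, 0.699, 0.0]
force: [-0.3, -0.1, 0.4]
grip_width: -0.002
grip_force: 0.0
shift [-0.0026 -0.0001  0.0014] turn [0. 0. 0.] pos [477.1 -50.4 142.4] t 3.45 F [0.3 0.  0.5] q [-0.35  0.28  1.72  0.    1.14 -0.33]
```

View pics/g2.png

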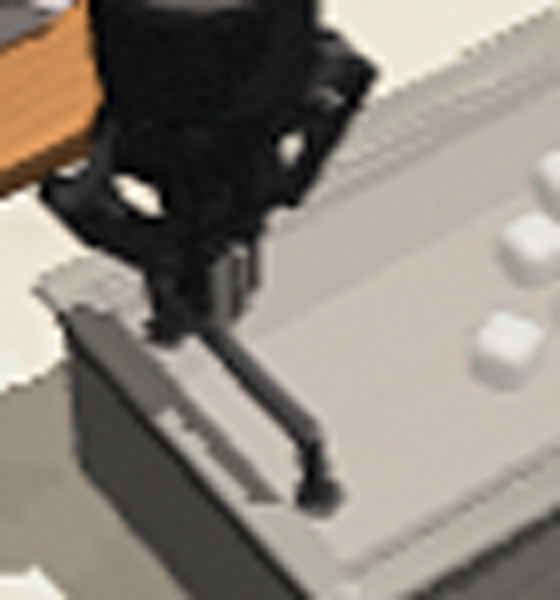

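The fingers closed to nothing, and the shut tips at (228,325) sit just above the bar line (bar from (162,268) to (315,432)). So the tips are above the bar, about 20 mm higher than assumed. I'll reopen, go lower watching the force, and close.

```bash
J="python3 -m jog"
$J '[[0,0,0,0,0,0,0.045],[0,0,0,0,0,0,0.045],[0,0,0,0,0,0,0.045],[0,0,0.007,0,0,0,0.045],[0,0,0.007,0,0,0,0.045]]'
$J '[[0,0,0.006,0,0,0,0.045],[0,0,0,0,0,0,0.045],[0,0,0,0,0,0,0],[0,0,0,0,0,0,0]]'
$J '[[0,0,0,0,0,0,0],[0,0,0,0,0,0,0]]'
python3 - <<'E'
from h import *
im=snap('scene','grip3');delta([477,-53,141])
o=cv2.resize(im[185:260,215:285],None,fx=8,fy=8,interpolation=cv2.INTER_CUBIC); cv2.imwrite('pics/g3.png',o[:,:,::-1])
E
```

```text
time_s: 3.95
eef_pos: [477.0, -50.4, 127.6]
ee_rot: [-0.0, 0.715, 0.699, -0.0]
force: [0.2, -1.2, 0.2]
grip_width: 0.525
grip_force: 0.0
time_s: 4.35
eef_pos: [477.2, -50.5, 122.4]
ee_rot: [0.0, 0.715, 0.699, 0.0]
force: [-0.4, -0.2, -0.0]
grip_width: 0.195
grip_force: 0.0
time_s: 4.55
eef_pos: [478.9, -50.9, 123.7]
ee_rot: [0.002, 0.715, 0.699, 0.001]
force: [4.3, 0.2, 5.9]
grip_width: -0.002
grip_force: 3.1
shift [-0.0021 -0.0018 -0.0173] turn [0. 0. 0.] pos [479.  -50.9 123.7] t 4.6 F [4.2 0.1 6.2] q [-0.35  0.3   1.74  0.    1.09 -0.33]
```

View pics/g3.png

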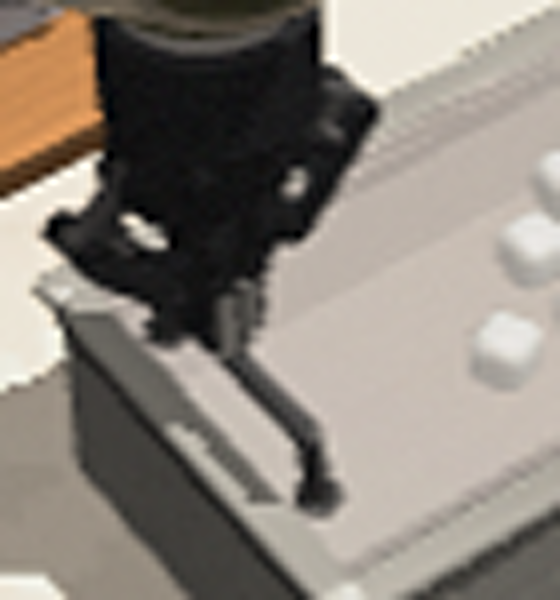

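The shut tip, ending at (232,358), sits on the bar. The force from below and from the near side agrees: the bar was squeezed out at the very tips, so they must go deeper. I'll reopen, descend in small steps watching the force, and close again.

```bash
J="python3 -m jog"
$J '[[0,0,-0.012,0,0,0,0.0],[0,0,0,0,0,0,0.05],[0,0,0,0,0,0,0.05],[0,0,0,0,0,0,0.05],[0,0,0.012,0,0,0,0.05]]'
$J '[[0,0,0.006,0,0,0,0.05],[0,0,0,0,0,0,0.05]]'
$J '[[0,0,0.005,0,0,0,0.05],[0,0,0,0,0,0,0.05]]'
$J '[[0,0,0.004,0,0,0,0.05],[0,0,0,0,0,0,0.05]]'
```

```text
time_s: 5.1
eef_pos: [477.6, -50.6, 122.6]
ee_rot: [0.001, 0.715, 0.699, 0.0]
force: [-0.5, 0.3, -0.5]
grip_width: 0.588
grip_force: 0.0
time_s: 5.3
eef_pos: [476.3, -50.2, 114.7]
ee_rot: [-0.001, 0.715, 0.699, -0.001]
force: [-0.2, 0.6, -0.1]
grip_width: 0.588
grip_force: 0.0
time_s: 5.5
eef_pos: [476.8, -50.3, 110.6]
ee_rot: [-0.0, 0.715, 0.699, -0.0]
force: [-0.9, -0.9, -0.4]
grip_width: 0.583
grip_force: 0.0
time_s: 5.7
eef_pos: [476.9, -50.3, 106.8]
ee_rot: [-0.0, 0.715, 0.699, -0.0]
force: [0.2, 0.0, -0.2]
grip_width: 0.588
grip_force: 0.0
```

```bash
J="python3 -m jog"
$J '[[0,0,0,0,0,0,0],[0,0,0,0,0,0,0],[0,0,0,0,0,0,0]]' 25
$J '[[0,0,0,0,0,0,0]]'
```

```text
time_s: 6.0
eef_pos: [479.9, -50.7, 108.1]
ee_rot: [0.003, 0.715, 0.699, 0.003]
force: [5.3, 5.3, -0.8]
grip_width: 0.1
grip_force: 27.3
time_s: 6.1
eef_pos: [479.8, -50.6, 108.0]
ee_rot: [0.003, 0.715, 0.699, 0.002]
force: [13.4, 1.7, -4.4]
grip_width: 0.104
grip_force: 27.3
```

The grip holds at about 9 mm with 27 N, so the bar is held. The fingertips sit about 30 mm higher than the state and the given tool sizes say, which I need to remember. Now lift along the arc.

```bash
J="python3 -m jog"
$J '[[0,0.002,0,0,0,0,0],[0,0.002,-0.016,0,0,0,0],[0,0.004,-0.0155,0,0,0,0],[0,0.0075,-0.015,0,0,0,0]]' 30
$J '[[0,0.0065,-0.0148,0,0,0,0],[0,0.0075,-0.0142,0,0,0,0],[0,0.0084,-0.0138,0,0,0,0]]'
python3 - <<'E'
from h import *
delta([477,-53,141])
E
```

```text
time_s: 6.5
eef_pos: [493.4, -51.0, 154.4]
ee_rot: [0.001, 0.715, 0.699, 0.0]
force: [2.3, -2.8, -4.7]
grip_width: 0.1
grip_force: 30.1
time_s: 6.8
eef_pos: [514.9, -51.7, 196.6]
ee_rot: [-0.0, 0.715, 0.699, -0.001]
force: [4.1, -4.3, -5.7]
grip_width: 0.102
grip_force: 29.5
shift [-0.0021 -0.0378  0.0557] turn [0. 0. 0.] pos [514.9 -51.7 196.6] t 6.8 F [ 4.1 -4.3 -5.7] q [-0.33  0.3   1.53 -0.    1.3  -0.3 ]
```

```bash
J="python3 -m jog"
$J '[[0,0.0094,-0.0131,0,0,0,0],[0,0.0102,-0.0125,0,0,0,0],[0,0.0109,-0.0119,0,0,0,0]]'
$J '[[0,0.0117,-0.011,0,0,0,0],[0,0.0125,-0.0102,0,0,0,0],[0,0.0131,-0.0094,0,0,0,0]]'
$J '[[0,0.0137,-0.0084,0,0,0,0],[0,0.0143,-0.0076,0,0,0,0],[0,0.0147,-0.0067,0,0,0,0]]'
$J '[[0,0.009,-0.0035,0,0,0,0],[0,0.009,-0.003,0,0,0,0],[0,0,0,0,0,0,0]]'
python3 - <<'E'
from h import *
delta([477,-53,141]); im=snap('scene','lid1'); snap('top','lid1t')
E
```

```text
time_s: 7.1
eef_pos: [544.7, -52.8, 234.5]
ee_rot: [-0.001, 0.715, 0.699, -0.002]
force: [-3.6, -5.5, 0.9]
grip_width: 0.104
grip_force: 29.4
time_s: 7.4
eef_pos: [582.1, -54.0, 266.1]
ee_rot: [0.0, 0.715, 0.699, -0.002]
force: [-6.9, -7.0, 5.8]
grip_width: 0.097
grip_force: 29.7
time_s: 7.7
eef_pos: [625.3, -55.2, 288.7]
ee_rot: [0.001, 0.715, 0.699, -0.001]
force: [-4.2, -6.7, 5.4]
grip_width: 0.103
grip_force: 30.2
time_s: 8.0
eef_pos: [643.8, -55.9, 294.9]
ee_rot: [0.002, 0.716, 0.699, -0.001]
force: [-3.1, -6.7, 5.0]
grip_width: 0.102
grip_force: 30.7
shift [-0.0006 -0.167   0.1538] turn [0. 0. 0.] pos [643.8 -55.9 294.9] t 8.0 F [-3.1 -6.7  5. ] q [-0.27  0.57  0.9  -0.    1.68 -0.24]
```

```bash
J="python3 -m jog"
$J '[[0,-0.007,0.0023,0,0,0,0],[0,-0.008,0.003,0,0,0,0],[0,-0.008,0.0033,0,0,0,0],[0,0,0,0,0,0,0]]'
python3 - <<'E'
from h import *
delta([477,-53,141]); a=cv2.imread('pics/lid1.png'); im=snap('scene','lid2')
o=np.hstack([a[130:280,190:340],im[130:280,190:340,::-1]]); cv2.imwrite('pics/l2.png',cv2.resize(o,None,fx=2.6,fy=2.6,interpolation=2))
E
```

```text
time_s: 8.5
eef_pos: [619.6, -54.9, 285.6]
ee_rot: [0.001, 0.715, 0.699, -0.001]
force: [-1.7, -5.5, 2.1]
grip_width: 0.098
grip_force: 30.4
shift [-0.0011 -0.1426  0.1446] turn [0. 0. 0.] pos [619.6 -54.9 285.6] t 8.5 F [-1.7 -5.5  2.1] q [-0.28  0.5   1.02 -0.    1.62 -0.25]
```

View pics/l2.png

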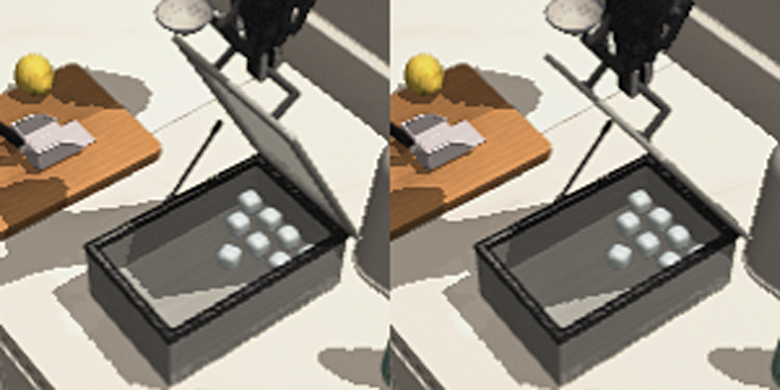

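The prop is up at (220,122) in the left half, and the lid has come down almost onto it in the right half. A little lower, then release and withdraw upward.

```bash
J="python3 -m jog"
$J '[[0,-0.004,0.0018,0,0,0,0],[0,-0.002,0.001,0,0,0,0],[0,0,0,0,0,0,0]]'
$J '[[0,0,0,0,0,0,0.018],[0,0,0,0,0,0,0.018],[0,0,-0.01,0,0,0,0.02],[0,0,-0.015,0,0,0,0.02],[0,0,-0.02,0,0,0,0.02]]'
$J '[[0,0.01,-0.03,0,0,0,0.03],[0,0,-0.03,0,0,0,0.06],[0,0,0,0,0,0,0.06],[0,0,0,0,0,0,0.06]]'
python3 - <<'E'
from h import *
delta([477,-53,141]); im=snap('scene','lid3'); snap('top','lid3t')
a=cv2.imread('pics/lid2.png'); 
# lid front edge location check: project lid front corners at 0.95
for th in (.95,1.08,.5,0):
    print(th,proj('scene',[(717-264*np.cos(th),-61-97+.025*264*np.cos(th),100+264*np.sin(th))]).round(0).tolist())
E
```

```text
time_s: 8.85
eef_pos: [614.2, -54.7, 282.9]
ee_rot: [0.001, 0.715, 0.699, -0.001]
force: [-1.0, -4.4, 3.0]
grip_width: 0.101
grip_force: 30.6
time_s: 9.35
eef_pos: [614.3, -53.2, 328.0]
ee_rot: [-0.001, 0.715, 0.699, -0.0]
force: [0.8, -0.5, 0.6]
grip_width: 0.235
grip_force: 0.0
time_s: 9.75
eef_pos: [624.5, -53.5, 387.7]
ee_rot: [0.0, 0.715, 0.699, 0.0]
force: [-0.6, 0.9, -0.5]
grip_width: 0.705
grip_force: 0.0
shift [-0.0027 -0.1477  0.2466] turn [0. 0. 0.] pos [624.5 -53.5 387.7] t 9.75 F [-0.6  0.9 -0.5] q [-0.27  0.54  0.7   0.    1.9  -0.25]
0.95 [[292.0, 193.0]]
1.08 [[301.0, 183.0]]
0.5 [[267.0, 230.0]]
0 [[257.0, 265.0]]
```

Next I check numerically that the lid stayed put, then move toward the scoop, yawing 90° and tilting 32° so the fingers align with its handle.

```bash
J="python3 -m jog"
R='[0.035,-0.022,0.014,0,0,0,0.05]'
$J '[[0.025,-0.015,0.005,0,0,0,0.05],[0.035,-0.022,0.014,0,0,0,0.05],[0.035,-0.022,0.014,0,0,0,0.05],[0.035,-0.022,0.014,0,0,0,0.05],[0.035,-0.022,0.014,0,0,0,0.05]]'
$J '[[0.035,-0.022,0.014,0,0,0,0.05],[0.035,-0.022,0.014,0,0,0,0.05],[0.035,-0.022,0.014,0,0,0,0.05],[0.035,-0.022,0.014,0,0,0,0.05],[0.02,-0.01,0.008,0,0,0,0.05]]'
$J '[[0,0,0,0,0,-0.145,0.05],[0,0,0,0,0,-0.145,0.05],[0,0,0,0,0,-0.145,0.05],[0,0,0,0,0,-0.145,0.05],[0,0,0,0,0,-0.145,0.05]]'
$J '[[0,0,0,0,0,-0.145,0.05],[0,0,0,0,0,-0.145,0.05],[0,0,0,0,0,-0.145,0.05],[0,0,0,0,0,-0.145,0.05],[0,0,0,0,0,-0.145,0.05]]'
$J '[[0,0,0,0,0,-0.145,0.05],[0,0,0,0,-0.14,0,0.05],[0,0,0,0,-0.14,0,0.05],[0,0,0,0,-0.14,0,0.05],[0,0,0,0,-0.14,0,0.05]]'
$J '[[0,0,0,0,0,0,0.05]]'
cat >> h.py <<'E'
def tiltM(deg,yaw=0.):
    "tool y = +Y(yawed), z forward-down, deg from vertical"
    t=np.radians(deg); z=np.array([np.sin(t),0,-np.cos(t)]); y=np.array([0,1.,0]); M=np.array([np.cross(y,z),y,z]).T
    return R.from_euler('z',yaw).as_matrix()@M
E
python3 - <<'E'
from h import *
delta([471,262,130.6],tiltM(32))
a=cv2.imread('pics/lid3.png').astype(int); im=snap('scene','pre').astype(int)[:,:,::-1]; snap('top','pret')
d=np.abs(a-im).sum(2)
print('lid roi diff',d[150:235,285:330].mean(), 'tub',d[220:260,230:300].mean())
E
```

```text
time_s: 10.35
eef_pos: [523.4, 114.8, 325.0]
ee_rot: [-0.001, 0.715, 0.699, -0.001]
force: [0.5, 0.4, 0.4]
grip_width: 0.585
grip_force: 0.0
time_s: 10.85
eef_pos: [427.9, 277.5, 260.7]
ee_rot: [-0.001, 0.714, 0.7, -0.001]
force: [0.4, -0.2, 0.5]
grip_width: 0.586
grip_force: 0.0
time_s: 11.35
eef_pos: [430.0, 275.5, 261.5]
ee_rot: [-0.001, 0.418, 0.909, -0.001]
force: [-0.1, 0.2, 0.4]
grip_width: 0.584
grip_force: 0.0
time_s: 11.85
eef_pos: [430.0, 275.5, 261.5]
ee_rot: [-0.001, 0.068, 0.998, -0.0]
force: [-0.2, 0.3, 0.1]
grip_width: 0.586
grip_force: 0.0
time_s: 12.35
eef_pos: [429.9, 275.7, 262.2]
ee_rot: [0.279, -0.002, 0.96, 0.001]
force: [1.2, -0.3, -0.3]
grip_width: 0.587
grip_force: 0.0
time_s: 12.45
eef_pos: [427.4, 275.4, 260.0]
ee_rot: [0.275, -0.003, 0.961, -0.0]
force: [0.4, 0.1, 0.6]
grip_width: 0.587
grip_force: 0.0
shift [ 0.0316 -0.0134  0.1329] turn [ 0.001 -0.     0.005] pos [427.4 275.4 260. ] t 12.45 F [0.4 0.1 0.6] q [ 0.48  0.    1.84 -0.34  0.83 -0.93]
lid roi diff 14.22875816993464 tub 11.842142857142857
```

```bash
J="python3 -m jog"
$J '[[0.016,-0.007,0.02,0,0,0,0.05],[0.016,-0.0064,0.03,0,0,0.005,0.05],[0,0,0.035,0,0,0,0.05],[0,0,0.03,0,0,0,0.05],[0,0,0.02,0,0,0,0.05]]'
$J '[[0,0,0.02,0,0,0,0.05],[0,0,0.015,0,0,0,0.05],[0,0,0,0,0,0,0.05]]'
$J '[[0,0,0.015,0,0,0,0.05],[0,0,0.015,0,0,0,0.05],[0,0,0,0,0,0,0.05]]'
python3 - <<'E'
from h import *
delta([508,262,71.3],tiltM(32)); im=snap('scene','sg'); t=snap('top','sgt')
# handle/gripper pixels: predicted points
z=np.array([.53,0,-.848]); P=sense()['eef_pos']; G=np.array([488,262,103.5])
pts=[G,G+40*np.array([-.53,0,.848]),P,P+11*z,P-19*z]
print(proj('scene',pts).round(0).tolist(),proj('top',pts).round(0).tolist())
E
```

```text
time_s: 13.05
eef_pos: [476.8, 261.5, 129.1]
ee_rot: [0.275, 0.002, 0.961, 0.0]
force: [0.3, -0.4, 0.1]
grip_width: 0.584
grip_force: 0.0
time_s: 13.35
eef_pos: [494.9, 261.4, 99.6]
ee_rot: [0.275, 0.002, 0.962, -0.0]
force: [0.3, 0.5, -0.5]
grip_width: 0.582
grip_force: 0.0
time_s: 13.65
eef_pos: [510.3, 261.9, 75.3]
ee_rot: [0.276, 0.002, 0.961, 0.0]
force: [-0.6, 0.4, -0.3]
grip_width: 0.584
grip_force: 0.0
shift [0.0041 0.0001 0.0021] turn [-0.001 -0.    -0.004] pos [510.3 261.9  75.3] t 13.65 F [-0.6  0.4 -0.3] q [ 0.36  0.38  1.93 -0.57  0.36 -0.72]
[[189.0, 179.0], [182.0, 174.0], [195.0, 182.0], [197.0, 183.0], [192.0, 179.0]] [[172.0, 222.0], [169.0, 225.0], [175.0, 218.0], [176.0, 217.0], [174.0, 219.0]]
```

```bash
J="python3 -m jog"
$J '[[0,0,0,0,0,0,0],[0,0,0,0,0,0,0],[0,0,0,0,0,0,0],[0,0,0,0,0,0,0]]' 60
python3 - <<'E'
from h import *
delta([508,262,71.3],tiltM(32)); im=snap('scene','sg2'); t=snap('top','sgt2')
a=cv2.resize(im[140:210,150:240],(450,350),interpolation=2); b=cv2.resize(t[175:245,150:220],(350,350),interpolation=2)
c=cv2.resize(im[130:260,210:350],(270,250),interpolation=2); d=cv2.resize(t[150:260,230:330],(228,250),interpolation=2)
o=np.zeros((600,800,3),np.uint8); o[:350,:450]=a;o[:350,450:]=b;o[350:,:270]=c;o[350:,280:508]=d
cv2.imwrite('pics/comp.png',o[:,:,::-1])
E
```

```text
time_s: 14.15
eef_pos: [510.0, 262.6, 76.8]
ee_rot: [0.277, 0.001, 0.961, 0.001]
force: [-3.2, -0.3, 6.9]
grip_width: 0.201
grip_force: 58.6
shift [ 0.0046 -0.0006  0.0036] turn [ 0.001  0.003 -0.003] pos [510.  262.6  76.8] t 14.15 F [-3.2 -0.3  6.9] q [ 0.36  0.38  1.93 -0.57  0.36 -0.72]
```

View pics/comp.png

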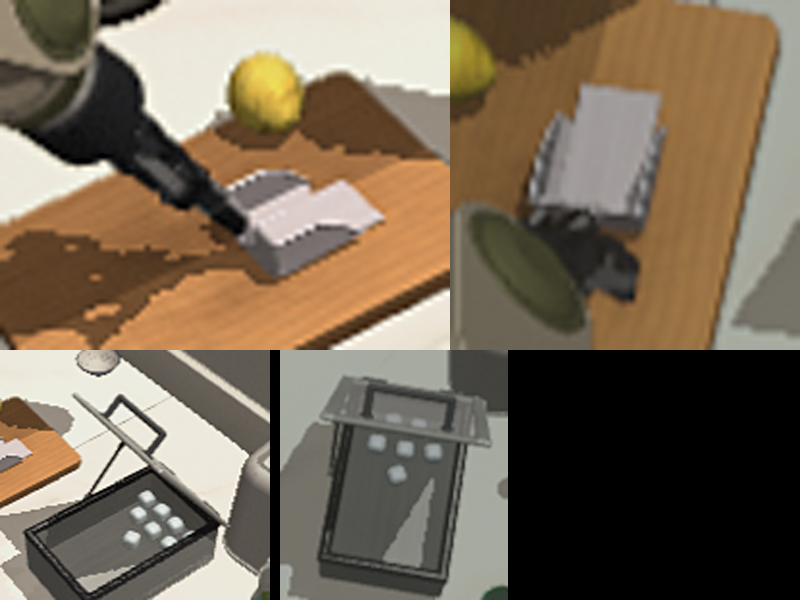

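The last view shows the lid propped, with the prop up under it, the scoop flat on the board and its handle between the fingers (tip at (240,225) in the crop). The ice is undisturbed. I'll fix the scoop's pose in the tool frame and plan the lift and traverse with a helper.

```bash
python3 - <<'E'
from h import *
import json
s=sense(); Rt=rot().as_matrix(); X=np.eye(4); X[:3,:3]=Rt.T; X[:3,3]=Rt.T@(np.array([570,262,22])-s['eef_pos'])
json.dump(X.tolist(),open('X.json','w')); print(X.round(3))
E
cat >> h.py <<'E'
import json,os
def S(x,y,z,pitch=0,yaw=0,roll=0):
    "scoop pose; pitch>0 nose down (deg)"
    T=np.eye(4); T[:3,:3]=R.from_euler('ZYX',[yaw,pitch,roll],degrees=True).as_matrix(); T[:3,3]=[x,y,z]; return T
def cur():
    T=np.eye(4); T[:3,:3]=rot().as_matrix(); T[:3,3]=sense()['eef_pos']; return T
def now():
    T=cur()@np.array(json.load(open('X.json'))); e=R.from_matrix(T[:3,:3]).as_euler('ZYX',degrees=True); s=sense()
    print('scoop',T[:3,3].round(1),'yaw,pitch,roll',e.round(1),'t',round(s['time_s'],2),'F',s['force'].round(1),'q',s['joints'].round(2),'g',round(s['grip_width'],3)); return T
def leg(A,B,n):
    "A,B scoop poses; per-row tool deltas for n rows"
    Xi=np.linalg.inv(np.array(json.load(open('X.json'))))
    dR=R.from_matrix(A[:3,:3].T@B[:3,:3]).as_rotvec(); prev=A@Xi
    for k in range(1,n+1):
        T=np.eye(4); f=k/n; T[:3,3]=A[:3,3]*(1-f)+B[:3,3]*f; T[:3,:3]=A[:3,:3]@R.from_rotvec(dR*f).as_matrix(); T=T@Xi
        D=np.linalg.inv(prev)@T; print((D[:3,3]/1000).round(4).tolist(),R.from_matrix(D[:3,:3]).as_rotvec().round(4).tolist()); prev=T
E
python3 - <<'E'
from h import *
A=now(); print('lift'); leg(A,S(510,262,150),4); print('trav'); leg(S(510,262,150),S(510,-60,150,0,-1.4),8)
print('down');leg(S(510,-60,150,0,-1.4),S(535,-60,60,12,-1.4),4); leg(S(535,-60,60,12,-1.4),S(540,-60,51,12,-1.4),1)
E
```

```text
[[-8.4700e-01  3.0000e-03 -5.3200e-01 -2.1673e+01]
 [ 2.0000e-03  1.0000e+00  3.0000e-03 -6.8400e-01]
 [ 5.3200e-01  1.0000e-03 -8.4700e-01  7.8317e+01]
 [ 0.0000e+00  0.0000e+00  0.0000e+00  1.0000e+00]]
scoop [570. 262.  22.] yaw,pitch,roll [0. 0. 0.] t 14.25 F [-3.5 -0.8  6.1] q [ 0.36  0.38  1.93 -0.57  0.36 -0.72] g 0.204
lift
[-0.0043, 0.0001, -0.0351] [-0.0, 0.0, 0.0]
[-0.0043, 0.0001, -0.0351] [-0.0, 0.0, 0.0]
[-0.0043, 0.0001, -0.0351] [-0.0, 0.0, 0.0]
[-0.0043, 0.0001, -0.0351] [-0.0, 0.0, 0.0]
trav
[-0.0001, -0.0401, -0.0001] [0.0016, -0.0, 0.0026]
[-0.0002, -0.0401, 0.0] [0.0016, -0.0, 0.0026]
[-0.0003, -0.0401, 0.0001] [0.0016, -0.0, 0.0026]
[-0.0004, -0.0401, 0.0001] [0.0016, -0.0, 0.0026]
[-0.0005, -0.0401, 0.0002] [0.0016, -0.0, 0.0026]
[-0.0006, -0.0401, 0.0003] [0.0016, -0.0, 0.0026]
[-0.0007, -0.0401, 0.0003] [0.0016, -0.0, 0.0026]
[-0.0009, -0.0401, 0.0004] [0.0016, -0.0, 0.0026]
down
[0.0026, 0.0001, 0.0213] [0.0002, 0.0524, 0.0001]
[0.0014, 0.0001, 0.0217] [0.0002, 0.0524, 0.0001]
[0.0002, 0.0001, 0.0219] [0.0002, 0.0524, 0.0001]
[-0.001, 0.0001, 0.0221] [0.0002, 0.0524, 0.0001]
[-0.0016, 0.0001, 0.0102] [0.0, -0.0, -0.0]
```

```bash
J="python3 -m jog"
$J '[[-0.001,0,-0.008,0,0,0,0],[-0.004,0,-0.025,0,0,0,0],[-0.004,0,-0.035,0,0,0,0],[-0.004,0,-0.035,0,0,0,0],[-0.004,0,-0.035,0,0,0,0]]' 80
$J '[[0,-0.02,0,0.001,0,0.003,0],[0,-0.04,0,0.002,0,0.003,0],[0,-0.04,0,0.002,0,0.003,0],[0,-0.04,0,0.002,0,0.003,0],[0,-0.04,0,0.002,0,0.003,0]]'
$J '[[-0.001,-0.04,0,0.002,0,0.003,0],[-0.001,-0.04,0,0.002,0,0.003,0],[-0.001,-0.04,0,0.002,0,0.003,0],[-0.001,-0.02,0,0,0,0,0],[0,0,0,0,0,0,0]]'
python3 - <<'E'
from h import *
now()
E
```

```text
time_s: 14.75
eef_pos: [449.5, 262.2, 203.0]
ee_rot: [0.276, 0.001, 0.961, 0.001]
force: [0.7, 0.2, -0.8]
grip_width: 0.197
grip_force: 78.2
time_s: 15.25
eef_pos: [448.4, 81.4, 201.5]
ee_rot: [0.277, 0.009, 0.961, -0.001]
force: [-0.2, -0.7, -0.7]
grip_width: 0.197
grip_force: 78.5
time_s: 15.75
eef_pos: [449.0, -59.9, 203.4]
ee_rot: [0.277, 0.017, 0.961, -0.003]
force: [-0.8, -0.4, -1.0]
grip_width: 0.2
grip_force: 78.6
scoop [509.  -62.4 148.5] yaw,pitch,roll [-1.8  0.  -0. ] t 15.75 F [-0.8 -0.4 -1. ] q [-0.57 -0.15  2.13  0.43  0.72 -2.38] g 0.2
```

```bash
J="python3 -m jog"
$J '[[0.002,0.001,0.015,0,0.05,0,0],[0.002,0.001,0.022,0,0.05,0,0],[0,0,0.022,0,0.05,0,0],[-0.001,0,0.022,0,0.06,0,0],[0,0,0,0,0,0,0]]'
python3 - <<'E'
from h import *
A=now(); leg(A,S(540,-60,51,12,-1.4),3)
E
```

```text
time_s: 16.25
eef_pos: [484.1, -55.1, 127.8]
ee_rot: [0.172, 0.014, 0.985, -0.0]
force: [-0.4, 0.2, -1.5]
grip_width: 0.196
grip_force: 78.6
scoop [531.  -56.9  61.5] yaw,pitch,roll [-1.5 12.3  0.1] t 16.25 F [-0.4  0.2 -1.5] q [-0.44  0.14  2.    0.22  0.7  -2.12] g 0.196
[-0.0015, -0.001, 0.0043] [0.0005, -0.0019, -0.0006]
[-0.0015, -0.001, 0.0044] [0.0005, -0.0019, -0.0006]
[-0.0015, -0.001, 0.0044] [0.0005, -0.0019, -0.0006]
```

```bash
J="python3 -m jog"
$J '[[-0.0015,-0.001,0.0045,0,0,0,0],[-0.001,-0.001,0.0035,0,0,0,0],[0,0,0,0,0,0,0]]'
$J '[[0,-0.001,0.002,0,0,0,0],[0,0,0,0,0,0,0]]'
$J '[[0,0,0.002,0,0,0,0],[0,0,0,0,0,0,0]]'
$J '[[0,0,0.002,0,0,0,0],[0,0,0,0,0,0,0]]'
python3 - <<'E'
from h import *
A=now()
E
```

```text
time_s: 16.55
eef_pos: [488.8, -58.7, 123.3]
ee_rot: [0.175, 0.015, 0.985, -0.001]
force: [-1.5, 0.3, -0.9]
grip_width: 0.195
grip_force: 78.6
time_s: 16.75
eef_pos: [489.5, -60.0, 121.3]
ee_rot: [0.174, 0.015, 0.985, -0.001]
force: [-0.1, -0.0, -0.5]
grip_width: 0.197
grip_force: 78.6
time_s: 16.95
eef_pos: [490.2, -59.8, 119.1]
ee_rot: [0.174, 0.015, 0.985, -0.001]
force: [-0.3, -0.5, -1.5]
grip_width: 0.199
grip_force: 78.6
time_s: 17.15
eef_pos: [490.9, -59.8, 117.1]
ee_rot: [0.174, 0.015, 0.985, -0.001]
force: [0.3, -0.2, -1.8]
grip_width: 0.198
grip_force: 78.6
scoop [538.1 -61.7  50.9] yaw,pitch,roll [-1.6 12.1  0. ] t 17.15 F [ 0.3 -0.2 -1.8] q [-0.44  0.17  1.99  0.23  0.67 -2.14] g 0.198
```

```bash
J="python3 -m jog"
for i in 1; do $J '[[0,0,0.002,0,0,0,0],[0,0,0,0,0,0,0]]' | grep -E "pos|force:"; done
$J '[[0,0,0.002,0,0,0,0],[0,0,0,0,0,0,0]]'| grep -E "pos|force:"
$J '[[0,0,0.002,0,0,0,0],[0,0,0,0,0,0,0]]'| grep -E "pos|force:"
```

```text
eef_pos: [491.9, -59.9, 115.5]
force: [0.1, -0.1, 0.9]
grip_force: 78.8
eef_pos: [493.3, -60.2, 114.5]
force: [-2.3, 0.3, 5.7]
grip_force: 79.4
eef_pos: [494.2, -60.4, 113.0]
force: [-3.6, 0.2, 8.3]
grip_force: 79.6
```

```bash
J="python3 -m jog"
$J '[[0,0,-0.003,0,0,0,0],[0,0,0,0,0,0,0]]'
python3 - <<'E'
from h import *
A=now(); B=S(596.7,-60.5,44,5,-1.4); C=S(652,-61.5,41.5,2,-1.4); leg(A,B,6); leg(B,C,6)
im=snap('scene','in'); snap('top','int')
E
```

```text
time_s: 17.95
eef_pos: [491.8, -59.8, 114.5]
ee_rot: [0.174, 0.015, 0.985, -0.001]
force: [-1.0, 0.9, 0.8]
grip_width: 0.197
grip_force: 78.6
scoop [539.  -61.7  48.4] yaw,pitch,roll [-1.6 12.1  0. ] t 17.95 F [-1.   0.9  0.8] q [-0.44  0.17  1.99  0.23  0.66 -2.14] g 0.197
[-0.0072, 0.0005, 0.0044] [-0.0002, -0.0207, -0.0006]
[-0.0071, 0.0005, 0.0046] [-0.0002, -0.0207, -0.0006]
[-0.007, 0.0004, 0.0048] [-0.0002, -0.0207, -0.0006]
[-0.0069, 0.0004, 0.005] [-0.0002, -0.0207, -0.0006]
[-0.0068, 0.0004, 0.0052] [-0.0002, -0.0207, -0.0006]
[-0.0067, 0.0004, 0.0053] [-0.0002, -0.0207, -0.0006]
[-0.0073, 0.0001, 0.0048] [-0.0, -0.0087, -0.0]
[-0.0073, 0.0001, 0.0048] [-0.0, -0.0087, -0.0]
[-0.0072, 0.0001, 0.0049] [-0.0, -0.0087, -0.0]
[-0.0072, 0.0001, 0.005] [-0.0, -0.0087, -0.0]
[-0.0072, 0.0001, 0.005] [-0.0, -0.0087, -0.0]
[-0.0071, 0.0001, 0.0051] [-0.0, -0.0087, -0.0]
```

```bash
J="python3 -m jog"
$J '[[-0.007,0.0005,0.0045,0,-0.021,0,0],[-0.007,0.0005,0.0046,0,-0.021,0,0],[-0.007,0,0.0048,0,-0.021,0,0]]'
$J '[[-0.007,0.0005,0.005,0,-0.021,0,0],[-0.007,0.0005,0.0052,0,-0.021,0,0],[-0.0067,0,0.0053,0,-0.02,0,0]]'
python3 - <<'E'
from h import *
A=now(); C=S(652,-61.5,41.5,2,-1.4); leg(A,C,6)
E
```

```text
time_s: 18.35
eef_pos: [517.2, -59.5, 108.6]
ee_rot: [0.206, 0.015, 0.979, -0.002]
force: [0.4, 0.3, -1.1]
grip_width: 0.202
grip_force: 78.4
time_s: 18.65
eef_pos: [542.6, -59.2, 103.4]
ee_rot: [0.236, 0.015, 0.972, -0.002]
force: [0.7, 0.2, -0.9]
grip_width: 0.196
grip_force: 78.4
scoop [597.7 -61.4  43.8] yaw,pitch,roll [-1.6  4.9  0. ] t 18.65 F [ 0.7  0.2 -0.9] q [-0.42  0.25  1.97  0.37  0.5  -2.25] g 0.196
[-0.0072, 0.0002, 0.0047] [-0.0003, -0.0084, -0.0006]
[-0.0072, 0.0002, 0.0047] [-0.0003, -0.0084, -0.0006]
[-0.0071, 0.0002, 0.0048] [-0.0003, -0.0084, -0.0006]
[-0.0071, 0.0002, 0.0049] [-0.0003, -0.0084, -0.0006]
[-0.0071, 0.0002, 0.0049] [-0.0003, -0.0084, -0.0006]
[-0.007, 0.0002, 0.005] [-0.0003, -0.0084, -0.0006]
```

```bash
J="python3 -m jog"
$J '[[-0.0072,0,0.0055,0,-0.0084,0,0],[-0.0072,0,0.0048,0,-0.0084,0,0],[-0.0071,0,0.0048,0,-0.0084,0,0]]'
$J '[[-0.0071,0,0.0049,0,-0.0084,0,0],[-0.0071,0,0.0049,0,-0.0084,0,0],[0,0,0,0,0,0,0]]'
python3 - <<'E'
from h import *
A=now(); C=S(654,-61.5,41,2,-1.4); leg(A,C,2)
E
```

```text
time_s: 18.95
eef_pos: [568.8, -60.2, 100.4]
ee_rot: [0.248, 0.015, 0.969, -0.002]
force: [0.5, 0.1, -1.1]
grip_width: 0.197
grip_force: 78.4
time_s: 19.25
eef_pos: [585.9, -60.7, 98.5]
ee_rot: [0.256, 0.015, 0.967, -0.003]
force: [0.2, 0.5, -2.2]
grip_width: 0.202
grip_force: 78.4
scoop [643.4 -62.9  41.1] yaw,pitch,roll [-1.6  2.5 -0. ] t 19.25 F [ 0.2  0.5 -2.2] q [-0.39  0.34  1.89  0.41  0.46 -2.25] g 0.202
[-0.0042, 0.0008, 0.0028] [-0.001, -0.0045, -0.0017]
[-0.0042, 0.0007, 0.0028] [-0.001, -0.0045, -0.0017]
```

```bash
J="python3 -m jog"
$J '[[-0.0045,0.0005,0.004,0,-0.004,0,0],[-0.0042,0.0005,0.003,0,-0.004,0,0],[0,0,0,0,0,0,0]]'
$J '[[-0.003,0,0.002,0,0,0,0],[0,0,0,0,0,0,0]]'
python3 - <<'E'
from h import *
A=now(); snap('scene','wall')
E
```

```text
time_s: 19.55
eef_pos: [596.7, -60.0, 97.0]
ee_rot: [0.26, 0.015, 0.966, -0.003]
force: [0.8, -0.7, -1.3]
grip_width: 0.201
grip_force: 78.5
time_s: 19.75
eef_pos: [599.1, -59.8, 97.0]
ee_rot: [0.259, 0.015, 0.966, -0.002]
force: [-14.1, 0.2, 7.3]
grip_width: 0.2
grip_force: 80.3
scoop [657. -62.  40.] yaw,pitch,roll [-1.6  2.2  0. ] t 19.75 F [-14.1   0.2   7.3] q [-0.38  0.36  1.86  0.4   0.45 -2.24] g 0.2
```

Contact with the far wall, lip at x≈705. Now tilt the nose up about the bowl's back edge.

```bash
python3 - <<'E'
from h import *
A=S(657,-62,40,2.2,-1.6); B=S(653,-62,52,-12,-1.6); leg(A,B,5)
C=S(640,-62,70,-14,-1.6); leg(B,C,4)
E
```

```text
[0.0033, -0.0, -0.0013] [-0.0001, -0.0496, -0.0001]
[0.0032, -0.0, -0.0013] [-0.0001, -0.0496, -0.0001]
[0.0031, -0.0, -0.0012] [-0.0001, -0.0496, -0.0001]
[0.003, -0.0, -0.0012] [-0.0001, -0.0496, -0.0001]
[0.0029, -0.0, -0.0012] [-0.0001, -0.0496, -0.0001]
[-0.0001, -0.0001, -0.0053] [-0.0, -0.0087, -0.0]
[-0.0002, -0.0001, -0.0053] [-0.0, -0.0087, -0.0]
[-0.0002, -0.0001, -0.0053] [-0.0, -0.0087, -0.0]
[-0.0003, -0.0001, -0.0053] [-0.0, -0.0087, -0.0]
```

```bash
J="python3 -m jog"
$J '[[0.003,0,-0.0015,0,-0.05,0,0],[0.003,0,-0.0013,0,-0.05,0,0],[0.003,0,-0.0012,0,-0.05,0,0],[0.003,0,-0.0012,0,-0.05,0,0],[0.003,0,-0.0012,0,-0.05,0,0]]'
$J '[[0,0,0,0,0,0,0],[0,0,0,0,0,0,0]]'
python3 - <<'E'
from h import *
A=now(); im=snap('scene','up'); t=snap('top','upt')
def white(im,n,roi):
    g=im.min(2); m=((g>150)).astype(np.uint8); x0,y0,x1,y1=roi; m2=np.zeros_like(m); m2[y0:y1,x0:x1]=m[y0:y1,x0:x1]
    k,l,st,c=cv2.connectedComponentsWithStats(m2)
    print(n,[(st[i].tolist(),c[i].round(0).tolist()) for i in range(1,k) if st[i,4]>8])
a=cv2.imread('pics/pre.png')[:,:,::-1]
P=proj('scene',[(470,15,60),(705,-131,60),(470,-131,60),(705,15,60)]);print(P.round(0).tolist())
roi=P.min(0).astype(int).tolist()+P.max(0).astype(int).tolist()
white(a,'before',roi); white(im,'now',roi)
E
```

```text
time_s: 20.3
eef_pos: [593.3, -52.2, 114.7]
ee_rot: [0.355, 0.021, 0.934, -0.007]
force: [-3.7, -1.4, -2.2]
grip_width: 0.196
grip_force: 78.7
time_s: 20.5
eef_pos: [593.7, -51.9, 116.1]
ee_rot: [0.356, 0.018, 0.934, -0.009]
force: [-16.7, -1.2, 5.4]
grip_width: 0.19
grip_force: 80.7
scoop [661.9 -55.3  72.1] yaw,pitch,roll [-2.1 -9.6 -0.4] t 20.5 F [-16.7  -1.2   5.4] q [-0.4   0.29  2.02  1.05  0.27 -2.88] g 0.19
[[228.0, 235.0], [317.0, 227.0], [257.0, 265.0], [286.0, 200.0]]
before [([227, 200, 31, 13, 276], [240.0, 205.0]), ([258, 200, 9, 5, 20], [261.0, 201.0]), ([305, 200, 11, 9, 58], [312.0, 203.0]), ([283, 203, 7, 6, 30], [286.0, 206.0]), ([290, 210, 8, 6, 33], [294.0, 212.0]), ([278, 212, 8, 6, 35], [282.0, 214.0]), ([297, 217, 8, 6, 35], [301.0, 219.0]), ([285, 219, 9, 7, 38], [289.0, 222.0]), ([275, 224, 8, 7, 38], [278.0, 227.0]), ([294, 227, 8, 5, 28], [297.0, 229.0]), ([250, 243, 27, 13, 123], [261.0, 249.0]), ([280, 243, 36, 22, 414], [303.0, 257.0])]
now [([259, 200, 8, 4, 18], [262.0, 201.0]), ([284, 200, 12, 7, 47], [290.0, 203.0]), ([305, 200, 11, 9, 58], [312.0, 203.0]), ([290, 208, 8, 6, 39], [294.0, 211.0]), ([282, 211, 8, 7, 37], [286.0, 214.0]), ([302, 219, 8, 7, 39], [306.0, 222.0]), ([299, 227, 6, 3, 12], [301.0, 228.0]), ([250, 243, 27, 13, 124], [261.0, 249.0]), ([280, 243, 36, 22, 414], [303.0, 257.0])]
```

```bash
python3 - <<'E'
from h import *
A=now(); B=S(645,-56,85,-9.6,-2.1); C=S(560,-58,160,-9.6,-2.1); leg(A,B,2); leg(B,C,7)
E
```

```text
scoop [661.9 -55.4  72. ] yaw,pitch,roll [-2.1 -9.6 -0.4] t 20.6 F [-16.3  -1.3   6.2] q [-0.4   0.29  2.02  1.05  0.27 -2.88] g 0.197
[0.002, -0.0008, -0.0104] [-0.0027, -0.0003, 0.0018]
[0.002, -0.0008, -0.0105] [-0.0027, -0.0003, 0.0018]
[0.0019, -0.0007, -0.0161] [-0.0, -0.0, -0.0]
[0.0019, -0.0007, -0.0161] [-0.0, -0.0, -0.0]
[0.0019, -0.0007, -0.0161] [-0.0, -0.0, -0.0]
[0.0019, -0.0007, -0.0161] [-0.0, -0.0, -0.0]
[0.0019, -0.0007, -0.0161] [-0.0, -0.0, -0.0]
[0.0019, -0.0007, -0.0161] [-0.0, -0.0, -0.0]
[0.0019, -0.0007, -0.0161] [-0.0, -0.0, -0.0]
```

```bash
J="python3 -m jog"
$J '[[0.001,0,-0.004,0,0,0,0],[0.001,0,-0.007,0,0,0,0],[0.001,0,-0.01,0,0,0,0],[0.001,0,-0.012,0,0,0,0],[0.001,0,-0.01,0,0,0,0]]'
python3 - <<'E'
from h import *
A=now(); im=snap('scene','up2'); t=snap('top','up2t')
E
```

```text
time_s: 21.1
eef_pos: [561.7, -50.8, 145.5]
ee_rot: [0.356, 0.019, 0.934, -0.008]
force: [0.1, 0.4, -0.8]
grip_width: 0.197
grip_force: 78.5
scoop [629.9 -54.4 101.6] yaw,pitch,roll [-2.2 -9.6 -0.3] t 21.1 F [ 0.1  0.4 -0.8] q [-0.43  0.17  2.08  0.91  0.32 -2.75] g 0.197
```

```bash
J="python3 -m jog"
$J '[[0.001,0,-0.012,0,0,0,0],[0.001,0,-0.015,0,0,0,0],[0.001,0,-0.018,0,0,0,0],[0.001,0,-0.018,0,0,0,0],[0.001,0,-0.014,0,0,0,0]]'
$J '[[0.001,0,-0.009,0,0,0,0],[0,0,-0.004,0,0,0,0],[0,0,0,0,0,0,0]]'
python3 - <<'E'
from h import *
A=now(); im=snap('scene','up3'); t=snap('top','up3t')
for n,i in (('scene',im),('top',t)):
    loc=[(x,y,z,1) for x,y,z in [(48,26,1),(48,-26,1),(-46,-33,1),(-46,33,1),(-46,33,37),(-46,-33,37)]]
    P=proj(n,(np.array(loc)@A.T)[:,:3]); print(n,P.round(0).tolist())
    x0,y0=P.min(0).astype(int)-4; x1,y1=P.max(0).astype(int)+4
    g=i[y0:y1,x0:x1].min(2); print(x0,y0); print('\n'.join(''.join(f'{v//10:3d}' for v in r) for r in g))
E
```

```text
time_s: 21.7
eef_pos: [506.7, -48.5, 199.4]
ee_rot: [0.356, 0.019, 0.934, -0.008]
force: [0.5, 0.7, -1.3]
grip_width: 0.197
grip_force: 78.5
time_s: 22.0
eef_pos: [497.7, -48.2, 207.9]
ee_rot: [0.356, 0.02, 0.934, -0.008]
force: [-0.4, 0.1, -2.7]
grip_width: 0.198
grip_force: 78.5
scoop [566.  -51.8 163.9] yaw,pitch,roll [-2.3 -9.6 -0.2] t 22.0 F [-0.4  0.1 -2.7] q [-0.51 -0.09  2.15  0.67  0.5  -2.53] g 0.198
scene [[274.0, 196.0], [285.0, 206.0], [260.0, 225.0], [247.0, 211.0], [245.0, 204.0], [259.0, 218.0]]
241 191
  9  9  8  5  3  3  3  3  2 11 19 22 21 21 21 21 21 21 21 21 22 22 19  9  4 15 22 22 21 21 21 21 21 21 21 21 21 21 22 22 22 23 20  9  0  3  4
  9  6  4  3  3  2  2  4 15 23 22 22 21 21 21 21 21 21 21 21 22 21 14  1 10 19 22 22 21 21 21 21 21 21 21 21 22 22 22 23 20  9  1  3  5  4  1
  3  3  3  2  2  4 15 23 22 22 22 21 21 21 21 21 21 21 22 22 22 19  5  7 17 22 22 21 21 21 21 21 21 22 22 22 22 23 20  8  1  2  3  4  1  1  1
  3  3  2  4 15 23 22 22 22 21 21 21 21 21 21 21 21 21 22 22 19  9  4 15 22 22 22 21 21 21 21 21 22 22 22 23 20  8  0  1  3  4  1  1  1  2  5
  2  4 
[... 8529 characters left out ...]

  7  7  7  6  5  5  5  6  8 10 11 12 13 12 12 13 13 12 10  9  9  9  9  9  8  8  7 13 13 12 12 12 12
  7  7  7  7  6  6  6  5  5  5  5  5 10 10 10 11 12 14 11  9 10 12 12 11  9  7  8 11 12 12 12 12 12
  7  7  7  7  7  7  7  6  6  6  6  5  3  2  2  4  6 11  9  7 10 12 12 10  8  9 11 11 12 12 12 12 12
  7  7  7  7  7  7  7  7  8  9  8  4  2  2  2  2  2  5  6  5  5  5  4  5  6  8 10 11 12 12 12 12 13
  7  7  7  7  7  7  7  6  9 11  8  3  3  3  3  3  2  4  6  6  6  6  6  5  6  7  7 11 12 12 12 12 11
  7  7  7  7  7  7  5  3  9 11  7  3  3  3  3  3  2  5  9  9  7  7  6  9 10 11 11 12 12 12 12 12  9
  7  7  7  7  7  5  4  3  9 11  6  2  3  3  3  3  2  7 10  9  7  7  9 12 12 12 12 12 12 12 12 12  9
```

The scene and top pixel maps show two cubes (around (255,209) and (264,206) in scene) at the back of the bowl, and the bowl is where the model predicts. Now carry them, nose up, to the large tumbler, yawing about -45°.

```bash
python3 - <<'E'
from h import *
A=now(); B=S(515,-55,172,-10,-2); leg(A,B,3)
C=S(477,-287,160,-10,-45); leg(B,C,12)
E
```

```text
scoop [565.9 -51.8 163.2] yaw,pitch,roll [-2.3 -9.5 -0.2] t 22.1 F [-0.   0.4 -0.5] q [-0.51 -0.09  2.15  0.67  0.5  -2.53] g 0.196
[0.0109, -0.002, -0.0134] [-0.0022, -0.0026, -0.0008]
[0.0109, -0.002, -0.0134] [-0.0022, -0.0026, -0.0008]
[0.0108, -0.0019, -0.0135] [-0.0022, -0.0026, -0.0008]
[0.0023, -0.0151, -0.0008] [0.042, -0.0002, 0.0464]
[0.0014, -0.0153, -0.0] [0.042, -0.0002, 0.0464]
[0.0005, -0.0153, 0.0008] [0.042, -0.0002, 0.0464]
[-0.0004, -0.0153, 0.0016] [0.042, -0.0002, 0.0464]
[-0.0013, -0.0152, 0.0024] [0.042, -0.0002, 0.0464]
[-0.0022, -0.015, 0.0033] [0.042, -0.0002, 0.0464]
[-0.0031, -0.0147, 0.0041] [0.042, -0.0002, 0.0464]
[-0.0039, -0.0144, 0.0049] [0.042, -0.0002, 0.0464]
[-0.0048, -0.014, 0.0056] [0.042, -0.0002, 0.0464]
[-0.0056, -0.0135, 0.0064] [0.042, -0.0002, 0.0464]
[-0.0064, -0.0129, 0.0071] [0.042, -0.0002, 0.0464]
[-0.0072, -0.0123, 0.0078] [0.042, -0.0002, 0.0464]
```

```bash
J="python3 -m jog"
$J '[[0.003,0,-0.004,0,0,0,0],[0.007,-0.001,-0.008,0,0,0,0],[0.009,-0.002,-0.011,-0.002,-0.003,-0.001,0],[0.008,-0.002,-0.01,-0.002,-0.003,-0.001,0],[0.005,-0.002,-0.007,-0.002,-0.003,-0.001,0]]'
$J '[[0.0023,-0.015,-0.001,0.03,0,0.033,0],[0.0014,-0.0153,0,0.042,0,0.0464,0],[0.0005,-0.0153,0.001,0.042,0,0.0464,0],[-0.0004,-0.0153,0.0016,0.042,0,0.0464,0]]'
python3 - <<'E'
from h import *
A=now(); C=S(477,-287,160,-10,-45); leg(A,C,8)
E
```

```text
time_s: 22.6
eef_pos: [446.1, -52.9, 215.8]
ee_rot: [0.36, 0.017, 0.933, -0.005]
force: [-0.3, -0.1, -1.7]
grip_width: 0.197
grip_force: 78.5
time_s: 23.0
eef_pos: [437.9, -115.1, 212.1]
ee_rot: [0.357, 0.128, 0.924, -0.048]
force: [0.4, -1.0, -1.4]
grip_width: 0.197
grip_force: 78.5
scoop [ 503.9 -134.2  168.7] yaw,pitch,roll [-15.6 -10.1  -0. ] t 23.0 F [ 0.4 -1.  -1.4] q [-0.7  -0.24  2.26  0.61  0.51 -2.44] g 0.197
[-0.0009, -0.0149, 0.0022] [0.043, -0.0, 0.0476]
[-0.0018, -0.0147, 0.003] [0.043, -0.0, 0.0476]
[-0.0027, -0.0145, 0.0038] [0.043, -0.0, 0.0476]
[-0.0036, -0.0142, 0.0046] [0.043, -0.0, 0.0476]
[-0.0044, -0.0138, 0.0054] [0.043, -0.0, 0.0476]
[-0.0053, -0.0133, 0.0062] [0.043, -0.0, 0.0476]
[-0.0061, -0.0128, 0.0069] [0.043, -0.0, 0.0476]
[-0.0069, -0.0122, 0.0077] [0.043, -0.0, 0.0476]
```

```bash
J="python3 -m jog"
$J '[[-0.001,-0.015,0.002,0.043,0,0.0476,0],[-0.002,-0.0147,0.003,0.043,0,0.0476,0],[-0.0027,-0.0145,0.004,0.043,0,0.0476,0],[-0.0036,-0.014,0.0046,0.043,0,0.0476,0],[-0.0044,-0.0138,0.0054,0.043,0,0.0476,0]]'
$J '[[-0.005,-0.0133,0.006,0.043,0,0.0476,0],[-0.006,-0.0128,0.007,0.043,0,0.0476,0],[-0.005,-0.009,0.006,0.03,0,0.033,0],[0,0,0,0,0,0,0],[0,0,0,0,0,0,0]]'
python3 - <<'E'
from h import *
A=now(); lip=(A@[48,0,0,1])[:3]; print('lip',lip.round(1))
im=snap('scene','over'); t=snap('top','overt')
# refine tumbler rim/foot from 'pre' top picture & current scene; count ice-white blobs within predicted bowl
for n,i in (('scene',im),('top',t)):
    P=proj(n,[(A@[x,y,z,1])[:3] for x in (-46,20) for y in (-30,30) for z in (2,30)]); x0,y0=P.min(0).astype(int); x1,y1=P.max(0).astype(int)
    g=(i[y0:y1,x0:x1].min(2)>(190 if n=='scene' else 135)).astype(np.uint8); k,l,st,c=cv2.connectedComponentsWithStats(g); print(n,x0,y0,x1,y1,[s.tolist() for s in st[1:] if s[4]>8])
d=np.array([np.cos(np.radians(-45)),np.sin(np.radians(-45)),0])
C=S(*(np.array([523,-333,0])-65*d)[:2],106+8,-10,-45); print(C[:3,3]); leg(A,C,4)
E
```

```text
time_s: 23.5
eef_pos: [431.2, -190.6, 207.0]
ee_rot: [0.345, 0.274, 0.892, -0.104]
force: [-1.0, 0.1, -1.4]
grip_width: 0.199
grip_force: 78.7
time_s: 24.0
eef_pos: [429.6, -232.2, 203.3]
ee_rot: [0.334, 0.348, 0.866, -0.132]
force: [0.1, -0.7, -1.3]
grip_width: 0.195
grip_force: 78.4
scoop [ 478.9 -279.9  159.7] yaw,pitch,roll [-43.6  -9.9   0. ] t 24.0 F [ 0.1 -0.7 -1.3] q [-0.72 -0.09  2.17 -0.08  0.33 -1.47] g 0.195
lip [ 513.1 -312.5  168. ]
scene 275 261 304 288 [[20, 0, 9, 4, 20], [2, 7, 27, 20, 182], [0, 8, 12, 7, 59]]
top 336 230 369 263 [[0, 0, 33, 33, 610], [28, 28, 5, 5, 15]]
[ 477.03805922 -287.03805922  114.        ]
[0.007, -0.0012, 0.0091] [0.0042, -0.0003, 0.0045]
[0.007, -0.0012, 0.0091] [0.0042, -0.0003, 0.0045]
[0.007, -0.0012, 0.0091] [0.0042, -0.0003, 0.0045]
[0.007, -0.0012, 0.0091] [0.0042, -0.0003, 0.0045]
```

```bash
python3 - <<'E'
from h import *
for n,f in (('scene','pics/scene0.png'),('top','pics/top0.png')):
    im=cv2.imread(f); hsv=cv2.cvtColor(im,cv2.COLOR_BGR2HSV); m=cv2.inRange(hsv,(45,50,15),(95,255,255)); k,l,st,c=cv2.connectedComponentsWithStats(m)
    i=[i for i in range(1,k) if abs(c[i]-([321,303] if n=='scene' else [366,243])).max()<12 and st[i,4]>200]; print(n,'mask',[st[j].tolist() for j in i])
    a=np.linspace(0,2*np.pi,60)
    for cx,cy in ((523,-333),(519,-335),(526,-333)):
        P=proj(n,[(cx+r*np.cos(t),cy+r*np.sin(t),z) for t in a for r,z in ((44,92),(30,0))]); lo,hi=P.min(0),P.max(0); print((cx,cy),lo.round(1).tolist(),(hi-lo).round(1).tolist())
E
```

```text
scene mask [[306, 284, 33, 41, 1063]]
(523, -333) [303.8, 282.9] [33.2, 40.6]
(519, -335) [303.2, 284.2] [33.3, 40.7]
(526, -333) [304.6, 282.3] [33.2, 40.6]
top mask [[354, 225, 31, 32, 741]]
(523, -333) [353.9, 225.5] [30.9, 31.3]
(519, -335) [354.5, 226.8] [30.9, 31.2]
(526, -333) [354.0, 224.5] [30.8, 31.3]
```

```bash
J="python3 -m jog"
$J '[[0.006,-0.001,0.007,0.004,0,0.0045,0],[0.007,-0.001,0.0095,0.004,0,0.0045,0],[0.008,-0.001,0.01,0.004,0,0.0045,0],[0.007,-0.001,0.009,0.004,0,0.0045,0],[0,0,0,0,0,0,0]]'
python3 - <<'E'
from h import *
A=now(); lip=(A@[48,0,0,1])[:3]; d=np.array([.707,-.707,0]); print('lip',lip.round(1),'rel T along/cross',((lip-[524,-334,92])@d).round(1),((lip-[524,-334,92])@[.707,.707,0]).round(1))
D=np.eye(4); 
def about(p): 
    B=A.copy(); B[:3,:3]=A[:3,:3]@R.from_euler('y',p,degrees=True).as_matrix(); B[:3,3]=lip-B[:3,:3]@[48,0,0]; return B
leg(A,about(8),1)
E
```

```text
time_s: 24.6
eef_pos: [428.4, -236.4, 156.5]
ee_rot: [0.331, 0.358, 0.862, -0.136]
force: [0.3, -0.2, -1.3]
grip_width: 0.203
grip_force: 78.5
scoop [ 476.4 -285.2  112.8] yaw,pitch,roll [-45.   -9.8   0. ] t 24.6 F [ 0.3 -0.2 -1.3] q [-0.72  0.    2.23 -0.24  0.18 -1.29] g 0.203
lip [ 509.8 -318.7  120.9] rel T along/cross -20.9 0.8
[-0.0151, 0.0001, -0.0077] [0.0004, 0.1396, 0.0002]
```

```bash
J="python3 -m jog"
$J '[[-0.006,0,-0.002,0,0.07,0,0],[-0.0135,0,-0.0055,0,0.14,0,0],[-0.0135,0,-0.0055,0,0.14,0,0],[-0.0135,0,-0.006,0,0.14,0,0],[-0.014,0,-0.007,0,0.14,0,0]]'
$J '[[-0.015,0,-0.0077,0,0.14,0,0],[-0.015,0,-0.0077,0,0.14,0,0],[0,0,0,0,0,0,0],[0,0,0,0,0,0,0],[0,0,0,0,0,0,0]]'
python3 - <<'E'
from h import *
A=now(); lip=(A@[48,0,0,1])[:3]; print('lip',lip.round(1)); snap('scene','pour'); snap('top','pourt')
E
```

```text
time_s: 25.1
eef_pos: [457.6, -265.8, 209.4]
ee_rot: [0.058, 0.382, 0.922, -0.022]
force: [-0.7, -0.5, -2.2]
grip_width: 0.198
grip_force: 78.5
time_s: 25.6
eef_pos: [477.2, -285.7, 224.8]
ee_rot: [-0.069, 0.382, 0.921, 0.03]
force: [-0.1, 0.8, -0.9]
grip_width: 0.197
grip_force: 78.4
scoop [ 483.6 -292.9  144.1] yaw,pitch,roll [-44.8  40.8   0.1] t 25.6 F [-0.1  0.8 -0.9] q [-0.75  0.47  1.24  0.01  1.59 -1.54] g 0.197
lip [ 509.4 -318.5  112.7]
```

```bash
J="python3 -m jog"
$J '[[0,0,-0.02,0,0,0,0],[0.02,0,-0.03,0,0,0,0],[0.03,0,-0.03,0,0,0,0],[0.04,0,-0.02,0,0,0,0],[0.03,0,0,0,0,0,0]]'
python3 - <<'E'
from h import *
A=now(); im=snap('scene','aft'); t=snap('top','aftt')
for n,i,b,z in (('top',t,cv2.imread('pics/top0.png')[:,:,::-1],50),('scene',im,cv2.imread('pics/scene0.png')[:,:,::-1],50)):
    a=np.linspace(0,2*np.pi,60); m=np.zeros(i.shape[:2],np.uint8)
    for r,zz in ((44,92),(30,0)):
        cv2.fillConvexPoly(m,proj(n,[(524+r*np.cos(q),-334+r*np.sin(q),zz) for q in a]).round().astype(np.int32),1)
    ys,xs=np.where(m); x0,x1,y0,y1=xs.min(),xs.max()+1,ys.min(),ys.max()+1
    print(n,x0,y0,'diff'); D=np.abs(i.astype(int)-b)[y0:y1,x0:x1].max(2)
    print('\n'.join(''.join(f'{v//10:3d}' for v in r) for r in D[::2,::2]))
# ice in caddy, top view through lid
g=t.min(2); P=proj('top',[(470,15,60),(705,-131,60),(470,-131,60),(705,15,60)]); x0,y0=P.min(0).astype(int);x1,y1=P.max(0).astype(int)
h=(g[y0:y1,x0:x1]>125).astype(np.uint8);k,l,st,c=cv2.connectedComponentsWithStats(h); print('caddy',[(s[4],(q+[x0,y0]).round().tolist()) for s,q in zip(st[1:],c[1:]) if s[4]>8])
E
```

```text
time_s: 26.2
eef_pos: [403.3, -212.0, 345.0]
ee_rot: [-0.067, 0.382, 0.921, 0.029]
force: [0.9, -0.1, -0.4]
grip_width: 0.194
grip_force: 78.5
scoop [ 410.1 -219.5  264.4] yaw,pitch,roll [-44.8  40.5   0.1] t 26.2 F [ 0.9 -0.1 -0.4] q [-0.75  0.19  1.31  0.01  1.79 -1.53] g 0.194
top 354 225 diff
 12 12 11  9  9  6  6  4  4  6  9 10 10  9  9  9
 12 12 12 11  7  2  3  4  4  4  2  4  8 10  9 10
 11 12 11  7  1  1  2  3  3  3  1  2  1  7  9  4
  3 11 10  2  2  1  1  1  1  2  3  3  1  3  1  3
  3  2  6  3  2  2  2  2  1  1  1  2  3 10  8  3
  3  2  9  3  2  2  2  2  2  2  3  6 10  9  9  4
  4  8  9  3  8  8  7  4  2  3  7 10  9  9  9  5
  3  8  5  5  4  9  9  9  7  8  9  9  9  9  9  8
  4  5  4  4  4  4  9  6  4  5  9  9  9  9  9  3
  6  4  3  2  3  2  6  5  5  5  8  9  9  9  4  0
  4  3  2  2  3  2  5  5  5  5  5  9  9  1  0  0
  5  2  2  3  3  5  5  5  5  5  6  8  1  0  0  0
  4  3  3  4  5  5  5  5  5  5  4  0  0  0  0  0
  0  2  4  5  6  6  5  5  5  2  2  2  1  0  0  0
  3  3  6  5  5  6  6  7  2  1  3 10  4  0  0  0
  1  0  4  7  6  5  5  2  2  5  9  3  0  0  0  0
scene 304 283 diff
[... 623 characters left out ...]
1  1  1  1  1  1  1  1  1  0  0  1  2
  1  0  0  1  1  3  2  1  1  2  4  3  2  1  1  0  2  2
  1  0  1  2  2  2  3  1  1  2  4  5  4  1  0  0  2  2
  1  1  1  2  2  2  2  1  1  2  2  3  2  1  0  2  2  2
  1  1  1  1  2  2  2  1  1  2  2  2  2  1  0  2  2  2
  1  1  1  1  1  1  1  1  1  1  1  2  1  0  2  2  2  2
  2  1  0  1  1  1  1  1  1  1  1  1  1  1  2  2  2  2
  1  1  1  1  1  1  1  1  1  1  1  1  1  2  2  2  2  2
  2  1  1  1  1  1  1  1  1  1  1  1  1  2  2  2  2  2
  1  1  1  1  1  0  0  1  1  1  1  2  2  2  2  2  2  2
caddy [(np.int32(29), [283.0, 180.0]), (np.int32(31), [296.0, 181.0]), (np.int32(25), [269.0, 186.0]), (np.int32(22), [301.0, 191.0]), (np.int32(141), [287.0, 229.0])]
```

The scene difference shows two separate bright patches inside the tumbler, and its edges haven't moved. So both cubes are in it. Now take the scoop back to the board.

```bash
python3 - <<'E'
from h import *
A=now(); B=S(470,60,210,3,0); C=S(562,258,80,0,0)
leg(A,B,14); print(); leg(B,C,8)
E
```

```text
scoop [ 409.3 -218.3  263.6] yaw,pitch,roll [-44.8  40.6   0.1] t 26.3 F [-0.7 -0.6 -1.6] q [-0.75  0.18  1.32  0.01  1.79 -1.53] g 0.201
[0.0137, 0.015, 0.0065] [-0.0103, -0.0443, -0.0561]
[0.013, 0.0155, 0.0062] [-0.0103, -0.0443, -0.0561]
[0.0122, 0.016, 0.006] [-0.0103, -0.0443, -0.0561]
[0.0114, 0.0164, 0.0058] [-0.0103, -0.0443, -0.0561]
[0.0106, 0.0168, 0.0057] [-0.0103, -0.0443, -0.0561]
[0.0097, 0.0171, 0.0056] [-0.0103, -0.0443, -0.0561]
[0.0088, 0.0174, 0.0055] [-0.0103, -0.0443, -0.0561]
[0.0079, 0.0176, 0.0055] [-0.0103, -0.0443, -0.0561]
[0.007, 0.0178, 0.0055] [-0.0103, -0.0443, -0.0561]
[0.0061, 0.0179, 0.0056] [-0.0103, -0.0443, -0.0561]
[0.0052, 0.018, 0.0057] [-0.0103, -0.0443, -0.0561]
[0.0043, 0.018, 0.0058] [-0.0103, -0.0443, -0.0561]
[0.0033, 0.018, 0.006] [-0.0103, -0.0443, -0.0561]
[0.0024, 0.0179, 0.0063] [-0.0103, -0.0443, -0.0561]

[-0.0015, 0.0247, 0.02] [-0.0, -0.0065, -0.0]
[-0.0014, 0.0247, 0.02] [-0.0, -0.0065, -0.0]
[-0.0013, 0.0247, 0.02] [-0.0, -0.0065, -0.0]
[-0.0012, 0.0247, 0.02] [-0.0, -0.0065, -0.0]
[-0.001, 0.0247, 0.02] [-0.0, -0.0065, -0.0]
[-0.0009, 0.0247, 0.02] [-0.0, -0.0065, -0.0]
[-0.0008, 0.0247, 0.02] [-0.0, -0.0065, -0.0]
[-0.0006, 0.0247, 0.02] [-0.0, -0.0065, -0.0]
```

```bash
J="python3 -m jog"
$J '[[0.0137,0.015,0.0065,-0.01,-0.044,-0.056,0],[0.013,0.0155,0.006,-0.01,-0.044,-0.056,0],[0.012,0.016,0.006,-0.01,-0.044,-0.056,0],[0.0114,0.0164,0.0058,-0.01,-0.044,-0.056,0],[0.0106,0.0168,0.0057,-0.01,-0.044,-0.056,0]]' >/dev/null
$J '[[0.0097,0.017,0.0056,-0.01,-0.044,-0.056,0],[0.0088,0.0174,0.0055,-0.01,-0.044,-0.056,0],[0.008,0.0176,0.0055,-0.01,-0.044,-0.056,0],[0.007,0.018,0.0055,-0.01,-0.044,-0.056,0],[0.006,0.018,0.0056,-0.01,-0.044,-0.056,0]]' >/dev/null
$J '[[0.005,0.018,0.0057,-0.01,-0.044,-0.056,0],[0.0043,0.018,0.0058,-0.01,-0.044,-0.056,0],[0.0033,0.018,0.006,-0.01,-0.044,-0.056,0],[0.0024,0.018,0.006,-0.01,-0.044,-0.056,0],[0,0,0,0,0,0,0]]'
python3 - <<'E'
from h import *
A=now(); C=S(562,258,80,0,0); leg(A,C,9)
E
```

```text
time_s: 27.8
eef_pos: [413.6, 60.2, 265.3]
ee_rot: [0.247, 0.001, 0.969, 0.002]
force: [0.6, -0.3, -0.9]
grip_width: 0.199
grip_force: 78.6
scoop [470.1  59.7 206.9] yaw,pitch,roll [0.  3.6 0.1] t 27.8 F [ 0.6 -0.3 -0.9] q [-0.21 -0.28  2.04  0.13  0.9  -1.84] g 0.199
[-0.0016, 0.022, 0.0175] [0.0002, -0.0069, -0.0001]
[-0.0015, 0.022, 0.0175] [0.0002, -0.0069, -0.0001]
[-0.0014, 0.022, 0.0175] [0.0002, -0.0069, -0.0001]
[-0.0012, 0.022, 0.0175] [0.0002, -0.0069, -0.0001]
[-0.0011, 0.022, 0.0175] [0.0002, -0.0069, -0.0001]
[-0.001, 0.022, 0.0175] [0.0002, -0.0069, -0.0001]
[-0.0009, 0.022, 0.0175] [0.0002, -0.0069, -0.0001]
[-0.0008, 0.022, 0.0175] [0.0002, -0.0069, -0.0001]
[-0.0007, 0.022, 0.0176] [0.0002, -0.0069, -0.0001]
```

```bash
J="python3 -m jog"
$J '[[-0.0016,0.022,0.0175,0,-0.007,0,0],[-0.0015,0.022,0.0175,0,-0.007,0,0],[-0.0014,0.022,0.0175,0,-0.007,0,0],[-0.0012,0.022,0.0175,0,-0.007,0,0],[-0.001,0.022,0.0175,0,-0.007,0,0]]' >/dev/null
$J '[[-0.001,0.022,0.0175,0,-0.007,0,0],[-0.001,0.022,0.0175,0,-0.007,0,0],[-0.001,0.022,0.0175,0,-0.007,0,0],[-0.0007,0.022,0.0175,0,-0.007,0,0],[0,0,0,0,0,0,0]]'
python3 - <<'E'
from h import *
A=now(); C=S(564,258,30,0,0); leg(A,C,5); leg(C,S(564,258,22,0,0),4)
E
```

```text
time_s: 28.8
eef_pos: [504.6, 257.6, 134.6]
ee_rot: [0.276, 0.003, 0.961, 0.001]
force: [0.1, -1.2, -1.2]
grip_width: 0.197
grip_force: 78.8
scoop [564.5 256.8  79.8] yaw,pitch,roll [-0.2  0.1  0.1] t 28.8 F [ 0.1 -1.2 -1.2] q [ 0.36  0.26  1.9  -0.41  0.49 -0.89] g 0.197
[0.0054, 0.0002, 0.0084] [-0.0002, -0.0002, -0.0006]
[0.0054, 0.0002, 0.0084] [-0.0002, -0.0002, -0.0006]
[0.0054, 0.0002, 0.0084] [-0.0002, -0.0002, -0.0006]
[0.0054, 0.0002, 0.0084] [-0.0002, -0.0002, -0.0006]
[0.0054, 0.0002, 0.0084] [-0.0002, -0.0002, -0.0006]
[0.0011, -0.0, 0.0017] [0.0, 0.0, 0.0]
[0.0011, -0.0, 0.0017] [0.0, 0.0, 0.0]
[0.0011, -0.0, 0.0017] [0.0, 0.0, 0.0]
[0.0011, -0.0, 0.0017] [0.0, 0.0, 0.0]
```

```bash
J="python3 -m jog"
$J '[[0.0054,0,0.0084,0,0,0,0],[0.0054,0,0.0084,0,0,0,0],[0.0054,0,0.0084,0,0,0,0],[0.0054,0,0.0084,0,0,0,0],[0.0054,0,0.0084,0,0,0,0]]' >/dev/null
$J '[[0.0022,0,0.0034,0,0,0,0],[0.0011,0,0.0017,0,0,0,0],[0,0,0,0,0,0,0]]' | grep -E "pos|force:"
$J '[[0.0011,0,0.0017,0,0,0,0],[0,0,0,0,0,0,0]]' | grep -E "pos|force:"
$J '[[0.0008,0,0.0012,0,0,0,0],[0,0,0,0,0,0,0]]' | grep -E "pos|force:"
python3 - <<'E'
from h import *
A=now()
E
```

```text
eef_pos: [504.2, 256.9, 80.8]
force: [0.4, -0.6, -1.0]
grip_force: 78.8
eef_pos: [504.6, 257.4, 79.5]
force: [-0.8, -1.3, 3.8]
grip_force: 79.3
eef_pos: [504.5, 257.5, 78.1]
force: [-1.7, -0.2, 4.6]
grip_force: 79.6
scoop [564.8 256.9  23.5] yaw,pitch,roll [-0.1 -0.2  0.2] t 30.0 F [-1.7 -0.2  4.6] q [ 0.36  0.36  1.95 -0.58  0.35 -0.71] g 0.195
```

```bash
J="python3 -m jog"
$J '[[0,0,0,0,0,0,0.03],[0,0,0,0,0,0,0.045],[0,0,0,0,0,0,0.045],[0,0,-0.01,0,0,0,0.05],[0,0,-0.02,0,0,0,0.05]]' 30
$J '[[0,0,-0.03,0,0,0,0.05],[0,0,-0.04,0,0,0,0.05],[0,0,-0.04,0,0,0,0.05],[-0.01,0,-0.04,0,0,0,0.05],[0,0,-0.02,0,0,0,0.05]]'
$J '[[0,0,0,0,0,0,0.05],[0,0,0,0,0,0,0.05]]'
python3 - <<'E'
from h import *
im=snap('scene','end'); t=snap('top','endt'); s=sense(); print(s['eef_pos'].round(1),s['force'].round(1))
A=S(564.8,256.9,22)
b0=cv2.imread('pics/scene0.png')[:,:,::-1]; 
# lip edge: bright scoop pixels vs wood in top view
hsv=cv2.cvtColor(t[:,:,::-1].copy(),cv2.COLOR_BGR2HSV); m=((hsv[:,:,1]<60)&(hsv[:,:,2]>110)).astype(np.uint8); m[:,:150]=0;m[:,205:]=0;m[:185]=0;m[232:]=0
k,l,st,c=cv2.connectedComponentsWithStats(m); j=1+st[1:,4].argmax(); print('scoop blob',st[j].tolist(),c[j].round(1), 'expected lip/back',proj('top',[(A@[48,26,1,1])[:3],(A@[48,-26,1,1])[:3],(A@[-46,33,1,1])[:3],(A@[-46,-33,1,1])[:3]]).round(0).tolist())
print(onplane('top',[(x,np.where(l[:,x]==j)[0].min()) for x in (179,184,189)],23).round(0).tolist())
# handle end: dark pixels
g=im.max(2); ys,xs=np.where(g[155:200,165:215]<45); print('dark handle',(xs.min()+165,ys.min()+155) if len(xs) else None,(xs.max()+165,ys.max()+155) if len(xs) else None,'exp',proj('scene',[(A@[-103,0,115,1])[:3],(A@[-45,0,22,1])[:3]]).round(0).tolist())
# tumbler & caddy checks
P=proj('top',[(524,-334,40)]).round().astype(int)[0]; g=t.min(2)
y0,x0=P[1]-17,P[0]-17; print('tumbler');print('\n'.join(''.join(f'{v//10:3d}' for v in r[::2]) for r in g[y0:y0+36:2,x0:x0+36]))
P=proj('top',[(470,15,60),(705,-131,60),(470,-131,60),(705,15,60)]); x0,y0=P.min(0).astype(int);x1,y1=P.max(0).astype(int)
h=(g[y0:y1,x0:x1]>118).astype(np.uint8);k,l,st,c=cv2.connectedComponentsWithStats(h); print('caddy',[(s[4].item(),(q+[x0,y0]).round().tolist()) for s,q in zip(st[1:],c[1:]) if s[4]>8])
pre=cv2.imread('pics/pre.png')[:,:,::-1].astype(int); print('lid diff',np.abs(pre-im)[150:235,285:330].mean())
E
```

```text
time_s: 30.5
eef_pos: [487.1, 256.7, 101.9]
ee_rot: [0.277, 0.003, 0.961, 0.001]
force: [-0.8, -0.1, 1.5]
grip_width: 0.586
grip_force: 0.0
time_s: 31.0
eef_pos: [405.0, 257.3, 255.6]
ee_rot: [0.28, 0.003, 0.96, 0.003]
force: [0.1, -0.4, -0.2]
grip_width: 0.588
grip_force: 0.0
time_s: 31.2
eef_pos: [405.2, 256.7, 251.2]
ee_rot: [0.277, 0.003, 0.961, 0.002]
force: [0.2, 0.8, 0.6]
grip_width: 0.588
grip_force: 0.0
[405.3 256.4 250.1] [-0.2  0.1 -0.3]
scoop blob [169, 194, 25, 27, 470] [181.3 206.9] expected lip/back [[178.0, 193.0], [194.0, 195.0], [170.0, 220.0], [190.0, 223.0]]
[[610.0, 278.0, 23.0], [609.0, 262.0, 23.0], [607.0, 245.0, 23.0]]
dark handle (np.int64(180), np.int64(175)) (np.int64(197), np.int64(187)) exp [[182.0, 175.0], [199.0, 188.0]]
tumbler
 16 16 16 16 16 15 12  6  4  5  5  5  4  7 13 16 16 16
 16 16 16 16 15  9  4  5  5  5  5  5  5  5  4 12 16 16
 16 16 16 16 11  4  5  5  5  5  5  5  5  5  5  4 13 16
 16 16 16 15  7  5  5  5  5  5  5  5  5  5  5  5  6 16
 16 16 16 13  5  5  5  5  5  5  5  5  5  5  5  5  5 10
 16 16 16  6  5  7  8  9  7  6  5  5  5  5  5  5  5  9
 14 12  9  4  8  9  9  9 10 10 10  6  5  5  5  5  5  6
 10 10  8  7  9  9  9  9  9 11 11 10  5  5  5  5  5  6
 10 10  5  7  9  9  9  9  9 10 10 10  6  5  5  5  5  9
 10 10  6  8  8  9 10  9  9  9 10 10  9  5  5  5  5 12
 10 10  5  8  7  9 11 11 10  9  9  9  8  5  5  5  7 14
 10 10  6  8  8  8  9 11 11  9  9  9  8  5  5  7 15 16
 10 10  9  6  7  8  8  8  9  9  9  9  6  5  9 14 16 16
 10 10 10  7  6  8  8  8  7  8  8  6  7 14 16 16 16 16
 10 10 10 10  7  5  7  8  8  7  6 11 16 16 16 16 16 16
 10 10 10 10 10 10  7  7  7  9 16 16 16 16 16 16 16 16
 10 10 10 10 10 10 10 10 11 16 16 16 16 16 16 16 16 16
 10 10 10 10 10 10 10 11 16 16 16 16 16 16 16 16 16 16
caddy [(33, [284.0, 180.0]), (45, [295.0, 181.0]), (10, [306.0, 184.0]), (28, [269.0, 186.0]), (28, [301.0, 192.0]), (329, [287.0, 230.0]), (55, [306.0, 240.0])]
lid diff 7.859607843137255
```

```bash
python3 -c "
from rig import finish_job; print(finish_job())"
```

```text
the job is handed in; nothing more can be done
None
```

I propped the lid, tipped two ice cubes into the large green tumbler, and stood the scoop back flat on the board. I handed the job in at about 31 s; no verdict came back, so the final checks are my own image measurements, and I could make out only five of the six cubes that should still be in the caddy.

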